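# Regrip the hand stamp in the sloping cradle and hang it in its fork stand

### The job

The hand stamp with the orange handle lies on the press bench. Set it in the blue sloping cradle, brass face down against the stop at the low end and handle end up, and let go of it; then take it again at the new angle, stand it upright and hang it by its collar well inside the yellow fork of the stand, handle up, lowered gently and left hanging still. Leave the thread cone, white bottle, yellow tape roll and blue mug where they are.

Things in the scene. Friction and masses are not known exactly. Their poses are not given: they have to be found in the camera images.
- stamp_mid (a point): Middle of the loose hand stamp (0.25 kg, 190 mm long), on its long axis, 95 mm from either end; 22 mm above the bench as it lies. x runs along the stamp from brass face to end of orange handle; z is up as it lies. It lies flat on face block and collar, handle roughly towards the robot. Grip it by shank or handle; its centre of mass is about 72 mm from the face.
- stamp_face (a point): Centre of the stamp's brass end face (0 mm), on its axis; axes as stamp_mid. From here along the axis: brass face block 44 x 44 mm square, 0 to 15 mm; round steel shank 14 mm in diameter, 15 to 85 mm; aluminium collar 44 x 44 mm square, 85 to 95 mm; orange handle 26 x 26 mm square, 95 to 190 mm.
- stamp_collar (a point): Centre of the collar's underside (the side towards the brass face), on the stamp's axis, 85 mm from the face; axes as stamp_mid.
- cradle_seat (a point): Where the centre of the stamp's face comes to lie in the fixed blue cradle: on the rubber end stop at the low end, 50 mm above the bench. x is the axis of the seated stamp: up the slope at 45 degrees, roughly towards the robot; y is level, across the channel; z is square to the slope, up and away from the robot.
- cradle: The cradle; origin under the middle of its 160 x 90 x 10 mm base, z up. Along cradle_seat's x: a lower saddle (-10 to 20 mm, for the face block) and an upper one (76 to 93 mm, for the collar), both 22 mm below the axis, with cheeks 50 mm apart (66 mm outside) up to 4 mm below the axis. Between them only a spine 22 mm wide, 30 mm below the axis; beyond them the handle sticks out free.
- stand_fork (a point): Centre of the slot of the level yellow fork on its fixed stand, at the fork's top face, 140 mm above the bench. x points along the slot into the fork (mouth at x = -40 mm, on the robot's side; closed end at +22 mm), y across, z up. Slot 26 mm wide; tines 14 mm wide, 10 mm thick. The shank enters from the mouth, the collar rests on the tines, turned any way.
- stand: The fork stand; origin on the bench straight below stand_fork, same axes. Below the fork there are only a post (x = 52 to 68 mm) and a 10 mm thick base plate (x = -45 to 75 mm, 100 mm wide). Nothing stands higher than the fork.
- cone_mid (a point): Bystander: green thread cone, 68 mm wide, 120 mm high; middle, 60 mm up.
- oiler_mid (a point): Bystander: white bottle with red cap, 56 mm wide, 120 mm high; middle, 60 mm up.
- tape_mid (a point): Bystander: yellow tape roll lying flat, 90 mm wide, 24 mm high; middle, 12 mm up.
- mug_mid (a point): Bystander: blue mug, 80 mm wide, 90 mm high; middle, 45 mm up.
Not all that is in view belongs to the job. Of the things that look like the part that bears stamp_mid, take the one that is nearest to the robot's base at the start.

How it is judged:
By the outcome, as a careful person would: the job done as asked, in the order asked, and still so for the second after the job is handed in, with the robot touching nothing.
It also fails if it takes over 66 s, if anything falls off the work surface, if the arm or the gripper's body presses on something with over 40 N, if the wrist force passes 120 N, or if a joint passes its speed limit or range.

### The arm

A 6-joint arm with a two-finger parallel gripper is mounted at the origin on the work surface. World frame = base frame: x ahead of the robot, y to its left, z up, the work surface at z = 0. Lengths are in m, angles in degrees, forces in N, time in s.
With the tool pointing down it reaches from about 0.375 to 0.9 m from the base axis. Payload 3.1 kg.
Tool frame: the origin (TCP) lies midway between the tips of the shut fingers; the grasp point (between the pads) lies bot.pinch_z behind it (bot.pinch_z is the distance from the TCP to the grasp point, in m); z points along the fingers, y is the direction in which the jaws open and shut (so a half turn about z gives the same grasp; the last joint's range is limited). The gripper opens to 87 mm and grips with 3 to 60 N. Pads are 19 mm wide; open, the fingers measure 117 mm over their backs; the gripper's body (75 mm by 190 mm) begins 51 mm behind the grasp point.
Start: joints at [-78.065, 30.224, 82.088, -0, 67.689, -10.227], TCP at [0.236, -0.579, 0.223] pointing down, gripper open.
Joint ranges: [-176.69, 176.69], [-43.24, 126.21], [12.49, 139.97], [-82, 262], [0, 151.66], [-163.58, 163.58]. Speed limits (degrees/s): [159.86, 159.86, 180, 180, 180, 180].

### API

Orientations are given as a 3x3 rotation matrix whose columns are the frame's x, y, z axes.
In Python, from rig import bot gives the robot as it stands.
- The arm moves only by the tool apply_moves, never from a script. Its argument "motion" is text: rows parted by semicolons, each of 7 numbers parted by spaces: the shift along the tool's x, y, z in m, then the turn, a rotation vector about the tool's x, y, z in degrees, then the finger opening in m, from 0 to 0.087. A call has exactly 8 rows; each row is the pose to reach, as a shift and turn from the pose commanded when the call began, along the tool's axes at that moment; what a row does not reach only later rows make up. A row lasts 1/8 s, in which the tool goes at most 62.5 mm and 10.7 degrees, less where a joint would pass 70% of its speed; a pose out of reach is approached as far as the arm can. A call with a gripper value outside its range is refused whole. The fingers move at their own pace and stop on an object; the grip force is fixed at half the most. Time passes only in rows, so rows that repeat a pose let the fingers close, or fill a call up. It gives the time, the measured TCP pose, the force and the opening at its end, in the units of the state.
- bot.read_state(): the state, without advancing time (a new reading comes with each control period).
- bot.capture(name): name is "scene" or "top" or "wrist"; returns the picture (480x640x3 uint8, red, green, blue); there is no depth.
- bot.get_calibration(name): a dict with "fx", "fy", "cx", "cy" (pixels), "rvec" (rotation vector, rad) and "tvec" (3), from world to camera coordinates, as OpenCV has them. Camera axes: x right, y down, z forward; pixel columns grow to the right and rows downward; lengths in m; the calibration is good to about 2 mm. The wrist camera is an equidistant fisheye: a pixel r from the principal point sees the ray r / f radians off the axis. A picture is of the moment at which its call begins: read the wrist's pose just before it. get_calibration takes no time and is no camera call; for the wrist camera it gives the pose at the moment of the call.
- bot.hand_in(): hands the job in, once; it reports no verdict.
Trained networks look in the newest picture that a camera, given by its name, has taken for a name from the list of things; names that differ only in an ending like _2 or _b are one class to them, and where a whole thing is asked for, a point or a joint stands for the part that bears it (a point fixed in the world has none). Each returns a list of dicts, best first, with "p" (0 to 1); they miss things now and then, are a little off and sometimes report something else, mostly with a low value. They report only what shows in the picture. A call takes as long as a camera call. They do not tell look-alikes from the thing itself.
- bot.find_in(name, camera): "point" ([x, y, z] in m, in world coordinates, good to about 4 mm: the middle of the surface that is visible of it).
The state is a dict: "time_s": time; "joint_positions": joint angles; "qvel": joint speeds; "tau": joint torques, N m; "position": TCP position; "tcp_rot": TCP orientation; "force": force on the tool from outside, world axes, zero at the start; "moment": the same for the moment, N m; "opening": opening from 0.0 (shut) to 1.0 (fully open).
Only numpy, scipy, OpenCV 4.12 (cv2) and the standard library are available. Lean on these libraries where they do the work, as an engineer would, in place of code of your own. Each camera call takes 0.05 s, during which the arm holds its last target.

## Working session

There is one attempt and no reset: what is moved stays moved. The work goes in short steps, Python scripts to look and compute and a tool call to move; the robot and the scene stay as the last step left them, time stands still between calls to the robot, and variables do not carry over. Pictures are saved under pics/ and viewed, and the job is handed in when it is done.

Besides the shell and the picture viewer there is one more tool, called after "Call:" as a command line: name --argument value ..., lists and objects as JSON in quotes. apply_moves: Moves the arm, as the interface text tells. Its arguments: {"type":"object","properties":{"motion":{"type":"string"}},"required":["motion"]}

```bash
ls; mkdir -p pics
python3 - <<'E'
from rig import bot
import cv2
print(bot.read_state()); print(bot.pinch_z)
for c in ["scene","top","wrist"]:
    im=bot.capture(c); cv2.imwrite(f"pics/{c}0.png",im[:,:,::-1]); print(c,bot.get_calibration(c))
E
```

```text
pics
{'time_s': 0.0, 'joint_positions': array([-7.80632153e+01,  3.02797576e+01,  8.21538358e+01,  4.26459095e-04,
        6.76890298e+01, -1.02263212e+01]), 'qvel': array([-0.09129592, -0.04520174,  0.0001289 , -0.08750103, -0.04385144,
       -0.03059796]), 'tau': array([ 1.68197294e-03, -4.40033305e+01, -1.76592529e+01,  6.33549714e-02,
        5.82508184e-02, -1.59969100e-04]), 'position': array([ 0.23566811, -0.57810109,  0.2215773 ]), 'tcp_rot': array([[ 9.26114847e-01,  3.77241435e-01, -4.35920973e-04],
       [ 3.77241489e-01, -9.26112557e-01,  2.09532346e-03],
       [ 3.86730941e-04, -2.10495764e-03, -9.99997710e-01]]), 'force': array([-0.27765941,  0.08100497, -0.27965837]), 'moment': array([-0.04292233, -0.01398881,  0.08423169]), 'opening': 0.9940836658981766}
0.0187
scene {'fx': 554.1353218019221, 'fy': 554.1353218019221, 'cx': 317.31777341816144, 'cy': 247.29273595402543, 'rvec': array([ 2.31742661,  1.04269415, -0.35712364]), 'tvec': array([-0.37113266, -0.26791381,  1.78439766])}
top {'fx': 496.50855139434873, 'fy': 496.50855139434873, 'cx': 316.6235797991994, 'cy': 233.0024128785631, 'rvec': array([ 2.13864613, -2.18542011,  0.11428398]), 'tvec': array([-0.00168424,  0.56269539,  1.22793328])}
wrist {'fx': 371.64829954431775, 'fy': 371.64829954431775, 'cx': 324.33821669443586, 'cy': 242.67630614285648, 'rvec': array([-2.43173129,  1.63686522,  0.20560851]), 'tvec': array([-0.6232023 , -0.02849883,  0.3894922 ])}
```

View pics/scene0.png

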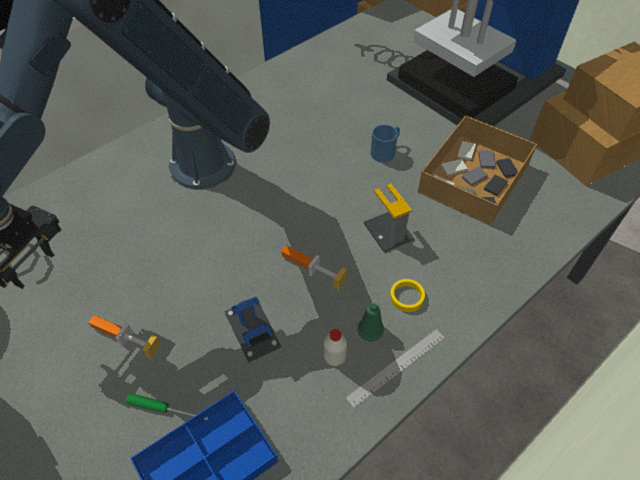

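View pics/top0.png

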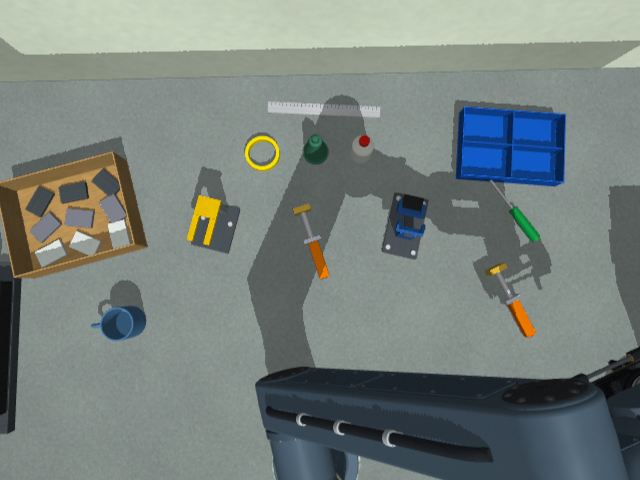

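Run:
```python
from rig import bot
import numpy as np
for n in ["stamp_mid","stamp_face","stamp_collar","cradle_seat","cradle","stand_fork","stand","cone_mid","oiler_mid","tape_mid","mug_mid"]:
  for c in ["top","scene"]:
    try:
        for d in bot.find_in(n,c)[:4]: print(n,c,round(d['p'],2),np.round(d['point'],4),[k for k in d if k not in('p','point')])
    except Exception as e: print(n,c,e)
print(bot.read_state()['time_s'])
```

```text
stamp_mid top 0.65 [ 0.3754 -0.5024  0.0339] []
stamp_mid top 0.63 [ 0.5357 -0.0062  0.0369] []
stamp_mid scene 0.65 [ 0.5497 -0.0086  0.0355] []
stamp_mid scene 0.57 [ 0.3947 -0.4998  0.0329] []
stamp_face top 0.85 [ 0.3798 -0.5008  0.0338] []
stamp_face top 0.83 [ 0.5362 -0.0047  0.0316] []
stamp_face scene 0.83 [ 0.3988 -0.5007  0.033 ] []
stamp_face scene 0.64 [ 0.5489 -0.0123  0.0296] []
stamp_collar top 0.91 [ 0.374  -0.5009  0.0385] []
stamp_collar top 0.86 [ 0.535  -0.0032  0.0344] []
stamp_collar scene 0.83 [ 0.5468 -0.0078  0.029 ] []
cradle_seat top 0.6 [ 0.5706 -0.2378  0.0114] []
cradle_seat scene 0.58 [ 0.6002 -0.2511  0.0135] []
cradle top 0.83 [ 0.5757 -0.2377  0.0072] []
cradle scene 0.67 [ 0.5943 -0.2521  0.0094] []
stand_fork top 0.56 [0.5874 0.2407 0.0101] []
stand_fork scene 0.61 [0.615  0.2337 0.0281] []
stand_fork scene 0.22 [ 0.7948 -0.0318  0.0535] []
stand top 0.77 [0.5886 0.239  0.0118] []
stand scene 0.75 [0.6105 0.2315 0.0279] []
cone_mid top 0.69 [ 0.7706 -0.015   0.0585] []
cone_mid scene 0.69 [ 0.7952 -0.0319  0.0514] []
oiler_mid top 0.89 [ 0.7666 -0.1263  0.0856] []
oiler_mid scene 0.95 [ 0.7883 -0.1415  0.0819] []
tape_mid top 0.92 [0.7798 0.1261 0.0212] []
tape_mid scene 0.65 [0.7829 0.1222 0.0209] []
mug_mid top 0.89 [0.3499 0.4829 0.0418] []
mug_mid top 0.54 [0.7785 0.1255 0.0206] []
mug_mid scene 0.82 [0.3557 0.455  0.0561] []
mug_mid scene 0.62 [0.6107 0.2342 0.0275] []
1.25
```

Run:
```python
import cv2,numpy as np
t=cv2.imread("pics/top0.png"); s=cv2.imread("pics/scene0.png")
def cr(im,x,y,w,h,k): return cv2.resize(im[y:y+h,x:x+w],None,fx=k,fy=k,interpolation=cv2.INTER_CUBIC)
a=cr(t,285,195,60,90,5); b=cr(t,375,185,60,90,5) ; 
cv2.imwrite("pics/c1.png",np.hstack([a,b]))
cv2.imwrite("pics/c2.png",np.hstack([cr(s,270,235,90,60,4),cr(s,80,305,90,60,4)]))
cv2.imwrite("pics/c3.png",np.hstack([cr(t,180,185,70,80,5),cr(s,355,170,80,90,400/90.)]))
cv2.imwrite("pics/c4.png",np.hstack([cr(s,215,285,80,80,5)]))
```

```text
(no output)
```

View pics/c1.png

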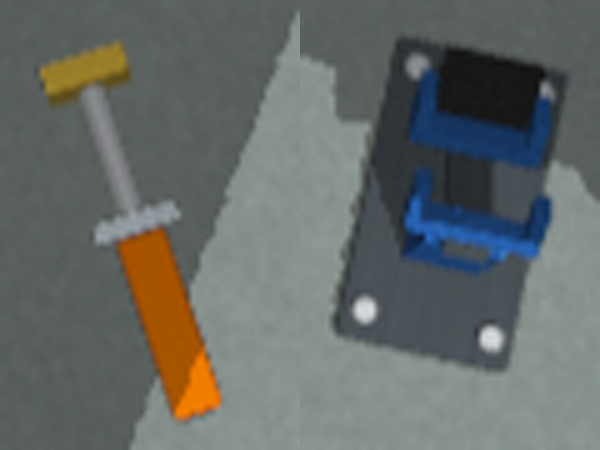

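View pics/c2.png

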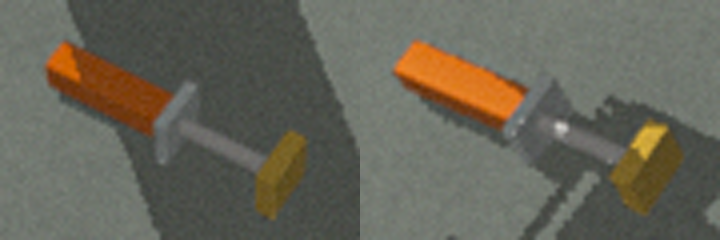

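View pics/c3.png

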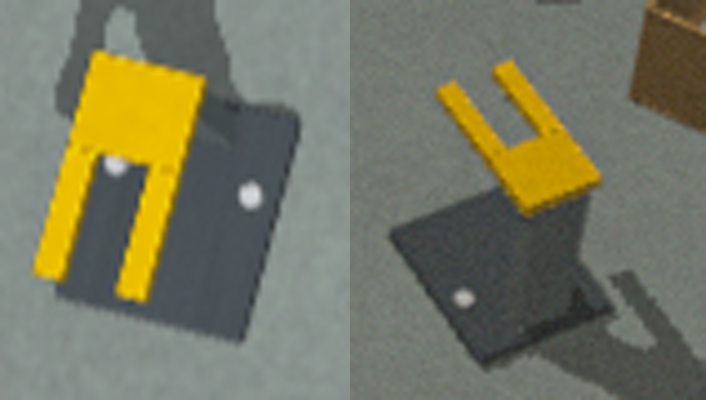

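View pics/c4.png

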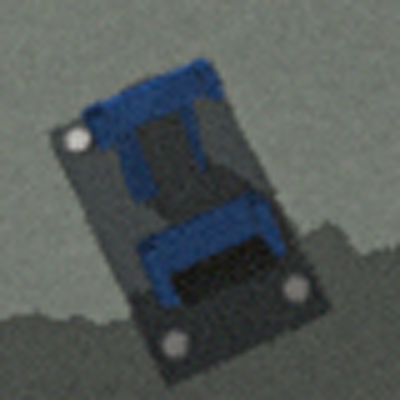

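Two look-alike stamps: B at top px (312,240) / scene px (314,267), about 0.54 m from the base, and A at top px (512,300) / scene px (125,335), about 0.63 m. B is the nearer one, so it is the stamp meant. The crop shows B flat, with the handle towards the robot. Next I fit the poses from keypoints.

```bash
cat > h.py <<'E'
import numpy as np,cv2
from scipy.spatial.transform import Rotation as R
from scipy.optimize import least_squares
from rig import bot
CAL={c:bot.get_calibration(c) for c in("top","scene")}
def proj(P,c,cal=None):
    k=cal or CAL[c]; P=np.atleast_2d(P).astype(float)
    if c=="wrist":
        K=np.array([[k['fx'],0,k['cx']],[0,k['fy'],k['cy']],[0,0,1]])
        return cv2.fisheye.projectPoints(P[:,None],np.array(k['rvec'],float),np.array(k['tvec'],float),K,np.zeros(4))[0][:,0]
    K=np.array([[k['fx'],0,k['cx']],[0,k['fy'],k['cy']],[0,0,1]])
    return cv2.projectPoints(P,np.array(k['rvec']),np.array(k['tvec']),K,None)[0][:,0]
def box(x0,x1,y0,y1,z0,z1):
    v=np.array([[x,y,z] for x in(x0,x1) for y in(y0,y1) for z in(z0,z1)])/1000
    return v,[(0,1),(2,3),(4,5),(6,7),(0,2),(1,3),(4,6),(5,7),(0,4),(1,5),(2,6),(3,7)]
STAMP=[box(0,15,-22,22,-22,22),box(15,85,-7,7,-7,7),box(85,95,-22,22,-22,22),box(95,190,-13,13,-13,13)]
CRAD=[box(-10,20,-33,-25,-22,-4),box(-10,20,25,33,-22,-4),box(76,93,-33,-25,-22,-4),box(76,93,25,33,-22,-4),box(-10,20,-33,33,-22,-22),box(76,93,-33,33,-22,-22)]
FORK=[box(-40,22,13,27,-10,0),box(-40,22,-27,-13,-10,0),box(-45,75,-50,50,-140,-130)]
def T(Rm,t):
    M=np.eye(4); M[:3,:3]=Rm; M[:3,3]=t; return M
def Rz(a): return R.from_euler('z',a,degrees=True).as_matrix()
def stampT(x,y,yaw): # face position flat
    return T(Rz(yaw),[x,y,.022])
def seatT(x,y,yaw):
    a=np.deg2rad(yaw); s=2**-.5
    X=np.array([np.cos(a)*s,np.sin(a)*s,s]); Z=np.array([-np.cos(a)*s,-np.sin(a)*s,s]); Y=np.cross(Z,X)
    return T(np.c_[X,Y,Z],[x,y,.05])
def forkT(x,y,yaw): return T(Rz(yaw),[x,y,.14])
def ap(M,v): return np.atleast_2d(v)@M[:3,:3].T+M[:3,3]
def draw(im,M,parts,c,cal=None,col=(0,255,255),k=1,off=(0,0)):
    for v,e in parts:
        p=(proj(ap(M,v),c,cal)-off+.5)*k-.5
        for a,b in e: cv2.line(im,tuple(int(round(q*16)) for q in p[a]),tuple(int(round(q*16)) for q in p[b]),col,1,cv2.LINE_AA,4)
def crop(im,x,y,w,h,k): return cv2.resize(im[y:y+h,x:x+w],None,fx=k,fy=k,interpolation=cv2.INTER_CUBIC)
E
cat > fit1.py <<'E'
from h import *
for c in CAL:
    Rm=cv2.Rodrigues(CAL[c]['rvec'])[0]; print(c,-Rm.T@CAL[c]['tvec'])
def fit(f,p0,obs,name):
    # obs: list (cam, local mm, px)
    def r(p):
        M=f(*p); return np.concatenate([(proj(ap(M,np.array(l)/1000.),c)[0]-px) for c,l,px in obs])
    s=least_squares(r,p0,x_scale=[.01,.01,5],loss='soft_l1'); rr=s.fun if False else r(s.x)
    print(name,np.round(s.x,4)); 
    for (c,l,px),e in zip(obs,rr.reshape(-1,2)): print('  ',c,l,np.round(e,1))
    for c in CAL:
        o=[q for q in obs if q[0]==c]
        s2=least_squares(lambda p:np.concatenate([(proj(ap(f(*p),np.array(l)/1000.),cc)[0]-px) for cc,l,px in o]),s.x,x_scale=[.01,.01,5]); print('  only',c,np.round(s2.x,4))
    return s.x
def q(u,v,ox,oy,k): return np.array([ox+(u+.5)/k-.5,oy+(v+.5)/k-.5])
t=lambda u,v:q(u,v,285,195,5); s=lambda u,v:q(u,v,270,235,4)
st=fit(stampT,[.63,.02,195],[("top",[0,22,22],t(122,42)),("top",[0,-22,22],t(40,68)),
 ("top",[190,13,13],t(220,405)),("top",[190,-13,13],t(177,420)),("top",[95,0,13],t(141,236)),
 ("scene",[190,-13,13],s(65,42)),("scene",[190,13,13],s(47,65)),
 ("scene",[15,-22,22],s(290,132)),("scene",[0,-22,22],s(306,142)),("scene",[0,22,-22],s(271,219)) ],"stamp")
t=lambda u,v:q(u-300,v,375,185,5); s=lambda u,v:q(u,v,215,285,5)
cr=fit(seatT,[.6,-.25,168],[("top",[93,-33,-4],t(550,222)),("top",[93,33,-4],t(411,218)),("top",[20,-33,-4],t(545,165)),("top",[20,33,-4],t(412,140)),
 ("top",[76,33,-4],t(422,172)),("top",[76,-33,-4],t(543,200)),
 ("scene",[93,33,-4],s(208,62))],"cradle")
t=lambda u,v:q(u,v,180,185,5); s=lambda u,v:q(u-350,v,355,170,400/90)
fk=fit(forkT,[.6,.24,-15],[("top",[-40,27,0],t(35,275)),("top",[-40,-27,0],t(145,300)),("top",[-40,13,0],t(63,281)),("top",[-40,-13,0],t(117,293)),
 ("top",[22,13,0],t(97,152)),("top",[22,-13,0],t(149,164)),
 ("scene",[-40,13,0],s(456,81)),("scene",[-40,27,0],s(438,88)),("scene",[-40,-13,0],s(494,68)),("scene",[-40,-27,0],s(511,62)),("scene",[22,13,0],s(502,152)),("scene",[22,-13,0],s(537,134))],"fork")
np.save("poses.npy",np.array([st,cr,fk]))
A=[]
for c,n,rects in(("top","top0",[(285,195,60,90,5),(375,185,60,90,5),(180,185,70,80,5)]),("scene","scene0",[(270,235,90,60,4),(215,285,80,80,5),(355,170,80,80,5)])):
    im=cv2.imread(f"pics/{n}.png"); o=np.zeros((450,1000,3),np.uint8);x=0
    for r,M,p in zip(rects,(stampT(*st),seatT(*cr),forkT(*fk)),(STAMP,CRAD,FORK)):
        cc=crop(im,*r); draw(cc,M,p,c,k=r[4],off=r[:2]); o[:cc.shape[0],x:x+cc.shape[1]]=cc; x+=cc.shape[1]
    cv2.imwrite(f"pics/ov_{c}.png",cv2.resize(o[:,:x],None,fx=.8,fy=.8))
E
python3 fit1.py
```

```text
top [ 0.42351525 -0.01861396  1.28247316]
scene [ 1.2126916  -0.5562616   1.27025367]
stamp [6.338000e-01 2.410000e-02 1.967556e+02]
   top [0, 22, 22] [ 0.3 -0.9]
   top [0, -22, 22] [ 0.1 -0.8]
   top [190, 13, 13] [ 0.6 -0.6]
   top [190, -13, 13] [-0.7 -0.4]
   top [95, 0, 13] [-0.2 -1.1]
   scene [190, -13, 13] [-0.5 -1.6]
   scene [190, 13, 13] [-1.2 -1. ]
   scene [15, -22, 22] [-0.9 -1.2]
   scene [0, -22, 22] [-0.1 -1.3]
   scene [0, 22, -22] [-0.   0.1]
  only top [6.318000e-01 2.450000e-02 1.969836e+02]
  only scene [6.372000e-01 2.300000e-02 1.967222e+02]
cradle [ 6.296000e-01 -1.819000e-01  1.845745e+02]
   top [93, -33, -4] [-48.8   0.5]
   top [93, 33, -4] [ 6.7 -1.5]
   top [20, -33, -4] [-52.5  -6.2]
   top [20, 33, -4] [ 0.5 -3.8]
   top [76, 33, -4] [3.  3.4]
   top [76, -33, -4] [-48.6   0.6]
   scene [93, 33, -4] [-6.4 -0.3]
  only top [ 5.301000e-01 -2.350000e-01  3.518511e+02]
  only scene [ 6.415000e-01 -1.718000e-01  1.836419e+02]
fork [  0.5742   0.2517 -14.2869]
   top [-40, 27, 0] [-0.3 -0.2]
   top [-40, -27, 0] [0.3 0.1]
   top [-40, 13, 0] [-0.1 -0. ]
   top [-40, -13, 0] [-0.   0.1]
   top [22, 13, 0] [-0.1 -0.1]
   top [22, -13, 0] [0.3 0. ]
   scene [-40, 13, 0] [ 7.2 -3.9]
   scene [-40, 27, 0] [15.6 -7.2]
   scene [-40, -13, 0] [-9.5  2.3]
   scene [-40, -27, 0] [-17.7   5.4]
   scene [22, 13, 0] [ 8.7 -4.9]
   scene [22, -13, 0] [-7.3  2.5]
  only top [  0.5742   0.2518 -14.0718]
  only scene [0.578  0.256  2.1874]Traceback (most recent call last):
  File "fit1.py", line 34, in <module>
    cc=crop(im,*r); draw(cc,M,p,c,k=r[4],off=r[:2]); o[:cc.shape[0],x:x+cc.shape[1]]=cc; x+=cc.shape[1]
                                                     ~^^^^^^^^^^^^^^^^^^^^^^^^^^^^^^
ValueError: could not broadcast input array from shape (400,400,3) into shape (400,240,3)
```

```bash
python3 - <<'E'
s=open('fit1.py').read()
a,b=s.split("cr=fit"); c,d=b.split("fk=fit")
import re
c=re.sub(r"\[(\d+),(-?)33,-4\]",lambda m:f"[{m[1]},{'' if m[2] else '-'}33,-4]",c)
d=re.sub(r'\("scene",\[(-?\d+),(-?)(\d+),0\]',lambda m:f'("scene",[{m[1]},{"" if m[2] else "-"}{m[3]},0]',d)
d=d.replace("(450,1000,3)","(450,1300,3)").replace("fx=.8,fy=.8","fx=.65,fy=.65")
open('fit1.py','w').write(a+"cr=fit"+c+"fk=fit"+d)
E
python3 fit1.py
```

```text
top [ 0.42351525 -0.01861396  1.28247316]
scene [ 1.2126916  -0.5562616   1.27025367]
stamp [6.338000e-01 2.410000e-02 1.967556e+02]
   top [0, 22, 22] [ 0.3 -0.9]
   top [0, -22, 22] [ 0.1 -0.8]
   top [190, 13, 13] [ 0.6 -0.6]
   top [190, -13, 13] [-0.7 -0.4]
   top [95, 0, 13] [-0.2 -1.1]
   scene [190, -13, 13] [-0.5 -1.6]
   scene [190, 13, 13] [-1.2 -1. ]
   scene [15, -22, 22] [-0.9 -1.2]
   scene [0, -22, 22] [-0.1 -1.3]
   scene [0, 22, -22] [-0.   0.1]
  only top [6.318000e-01 2.450000e-02 1.969836e+02]
  only scene [6.372000e-01 2.300000e-02 1.967222e+02]
cradle [  0.6294  -0.2514 168.4622]
   top [93, 33, -4] [0.  0.7]
   top [93, -33, -4] [ 0.3 -3.4]
   top [20, 33, -4] [-0.1 -5.8]
   top [20, -33, -4] [ 0.2 -5.4]
   top [76, -33, -4] [-1.9  1.5]
   top [76, 33, -4] [1.1 0.8]
   scene [93, -33, -4] [-0.4 -2.5]
  only top [  0.625   -0.2509 169.1106]
  only scene [  0.6356  -0.2554 168.2764]
fork [  0.5751   0.251  -15.5991]
   top [-40, 27, 0] [-0.3 -0.9]
   top [-40, -27, 0] [ 0.1 -0.2]
   top [-40, 13, 0] [-0.1 -0.6]
   top [-40, -13, 0] [-0.1 -0.3]
   top [22, 13, 0] [ 0.4 -0.5]
   top [22, -13, 0] [ 0.7 -0.2]
   scene [-40, -13, 0] [-0.6 -0.5]
   scene [-40, -27, 0] [-1.  -0.4]
   scene [-40, 13, 0] [-1.  -0.7]
   scene [-40, 27, 0] [-0.4 -1. ]
   scene [22, -13, 0] [ 0.4 -1.3]
   scene [22, 13, 0] [ 0.8 -0.4]
  only top [  0.5742   0.2518 -14.0718]
  only scene [  0.5773   0.2489 -18.2615]
```

View pics/ov_top.png

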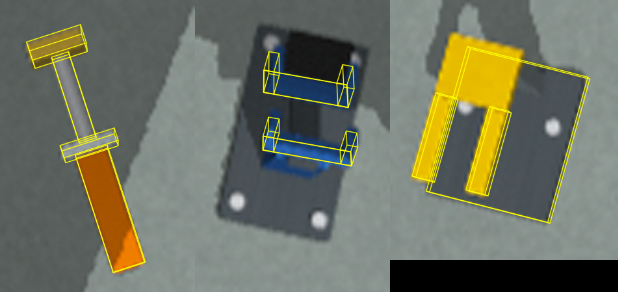

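View pics/ov_scene.png

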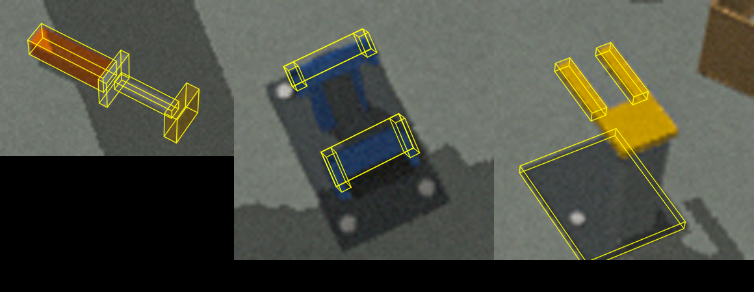

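Run:
```python
from h import *
s=bot.read_state(); k=bot.get_calibration("wrist")
Rm=cv2.Rodrigues(np.array(k['rvec']))[0]; C=-Rm.T@k['tvec']; Rt=s['tcp_rot']
print(np.round(Rt.T@(C-s['position']),4)); print(np.round(Rt.T@Rm.T,3))
```

```text
[ 0.0666 -0.0005 -0.1614]
[[-0.001 -0.97  -0.244]
 [ 1.    -0.001 -0.001]
 [ 0.001 -0.244  0.97 ]]
```

View pics/wrist0.png

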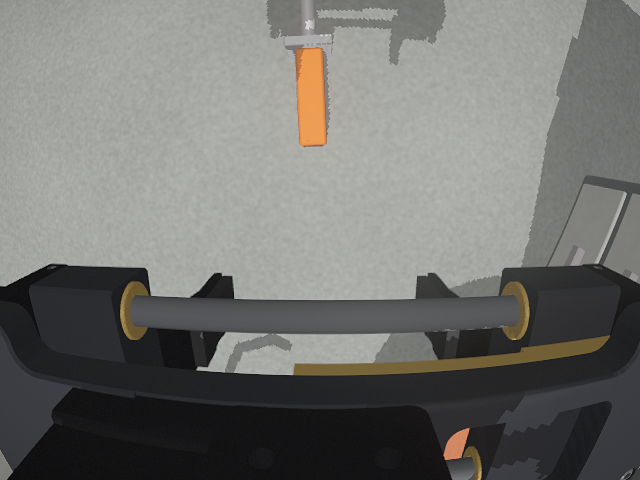

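```bash
cat > m.py <<'E'
from h import *
import json,os,sys
def Rtool(zdir,xhint):
    z=np.array(zdir,float); z/=np.linalg.norm(z); x=np.array(xhint,float); x-=z*(x@z); x/=np.linalg.norm(x)
    return np.c_[x,np.cross(z,x),z]
def down(yaw,tilt=0):
    # tool x heading yaw; tilt>0: fingers point back towards -heading (inward)
    a=np.deg2rad(yaw); hh=np.array([np.cos(a),np.sin(a),0]); t=np.deg2rad(tilt)
    z=-hh*np.sin(t)-np.array([0,0,1])*np.cos(t)
    return Rtool(z,hh*np.cos(t)-np.array([0,0,1])*np.sin(t))
def cmd():
    if not os.path.exists('cmd.npy'): return T(down(22.162),[.236,-.579,.223])
    return np.load('cmd.npy')
def plan(M):
    "row from commanded pose to M"
    D=np.linalg.inv(cmd())@M; rv=R.from_matrix(D[:3,:3]).as_rotvec(degrees=True)
    print("row:",np.round(D[:3,3],4),np.round(rv,2),"dist",round(np.linalg.norm(D[:3,3]),3),"ang",round(np.linalg.norm(rv),1))
def done(row):
    r=np.array([float(v) for v in row.split()]); 
    D=T(R.from_rotvec(r[3:6],degrees=True).as_matrix(),r[:3]); np.save('cmd.npy',cmd()@D)
def chk():
    s=bot.read_state(); c=cmd(); e=s['position']-c[:3,3]; er=R.from_matrix(s['tcp_rot']@c[:3,:3].T).as_rotvec(degrees=True)
    print("t",round(s['time_s'],2),"pos",np.round(s['position'],4),"err mm",np.round(e*1e3,1),"ang",np.round(er,2),"F",np.round(s['force'],1),"M",np.round(s['moment'],2),"op",round(s['opening'],3),"j",np.round(s['joint_positions'],2))
    return s
def snap(n):
    k=bot.get_calibration("wrist"); im=np.ascontiguousarray(bot.capture("wrist")[:,:,::-1]); cv2.imwrite(f"pics/{n}.png",im)
    import pickle; pickle.dump(k,open(f"pics/{n}.pkl","wb")); return im,k
E
python3 -c "
from m import *
plan(T(down(-11.5),[.47,-.21,.30]))"
```

```text
row: [ 0.3559 -0.2535 -0.077 ] [ 0.    0.   33.66] dist 0.444 ang 33.7
```

Call:
apply_moves --motion "0.356 -0.2535 -0.077 0 0 33.66 0.087;0.356 -0.2535 -0.077 0 0 33.66 0.087;0.356 -0.2535 -0.077 0 0 33.66 0.087;0.356 -0.2535 -0.077 0 0 33.66 0.087;0.356 -0.2535 -0.077 0 0 33.66 0.087;0.356 -0.2535 -0.077 0 0 33.66 0.087;0.356 -0.2535 -0.077 0 0 33.66 0.087;0.356 -0.2535 -0.077 0 0 33.66 0.087"

```text
time_s: 2.25
position: [0.4716, -0.2066, 0.3006]
tcp_rot: [[0.981, -0.194, 0.002], [-0.194, -0.981, -0.0], [0.002, 0.0, -1.0]]
force: [0.7, -1.0, -0.1]
opening: 1.002
```

```bash
python3 -c "
from m import *
done('0.356 -0.2535 -0.077 0 0 33.66 .087'); chk(); im,k=snap('w1'); 
p=np.load('poses.npy'); draw(im,seatT(*p[1]),CRAD,'wrist',k); draw(im,stampT(*p[0]),STAMP,'wrist',k); cv2.imwrite('pics/w1o.png',im); chk()"
```

```text
t 2.25 pos [ 0.4716 -0.2066  0.3006] err mm [1.5 3.4 0.6] ang [-0.03 -0.11  0.33] F [ 0.7 -1.  -0.1] M [0.05 0.11 0.01] op 1.002 j [-3.613e+01  1.645e+01  9.197e+01  5.000e-02  7.146e+01  6.502e+01]
t 2.3 pos [ 0.4711 -0.2076  0.3003] err mm [1.  2.4 0.3] ang [-0.03 -0.08  0.25] F [-0.3  0.6 -0.9] M [ 0.08  0.05 -0.02] op 1.001 j [-3.624e+01  1.648e+01  9.198e+01  2.000e-02  7.145e+01  6.500e+01]
```

View pics/w1o.png

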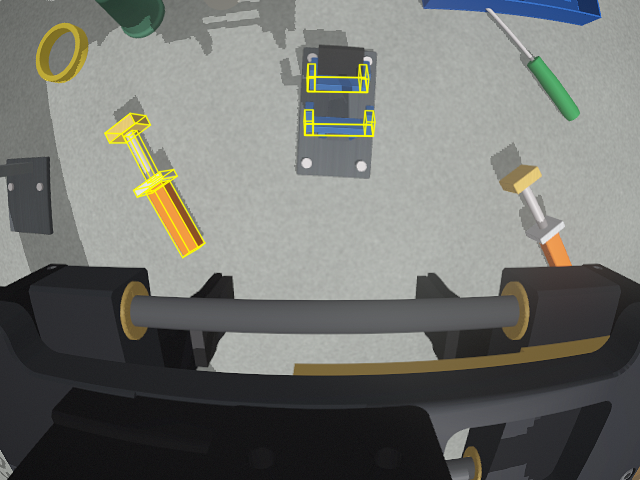

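```bash
python3 -c "
from m import *
import pickle
k=pickle.load(open('pics/w1.pkl','rb')); im=cv2.imread('pics/w1.png')
p=np.load('poses.npy')
r=(285,30,100,160,3.7); a=crop(im,*r); b=a.copy(); draw(b,seatT(*p[1]),CRAD,'wrist',k,k=r[4],off=r[:2]); cv2.imwrite('pics/z1.png',np.hstack([a,b]))
r=(95,105,115,160,3.7); a=crop(im,*r); b=a.copy(); draw(b,stampT(*p[0]),STAMP,'wrist',k,k=r[4],off=r[:2]); cv2.imwrite('pics/z2.png',np.hstack([a,b]))
"
```

```text
(no output)
```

View pics/z1.png

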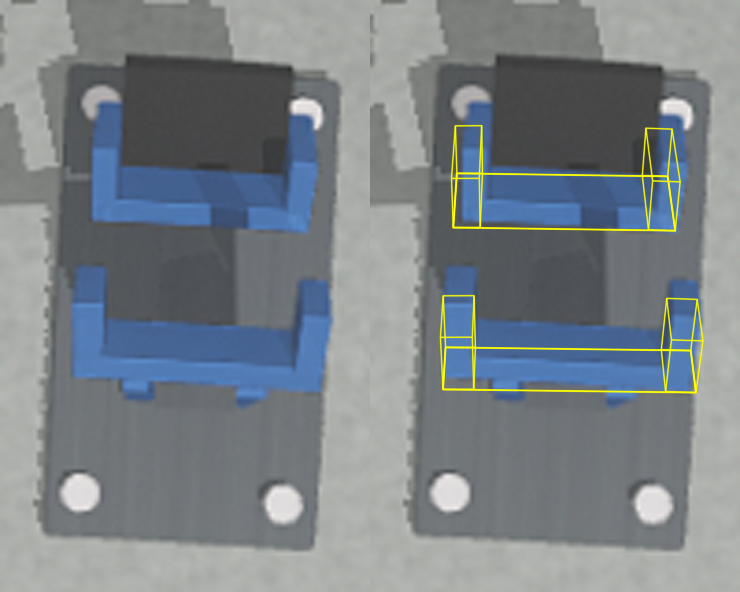

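View pics/z2.png

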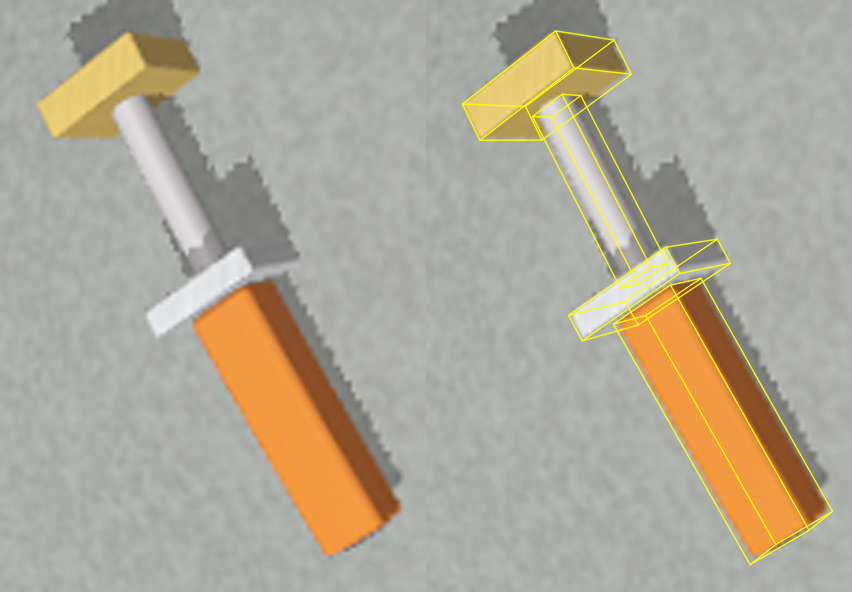

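```bash
cat > fit2.py <<'E'
from m import *
import pickle
k=pickle.load(open('pics/w1.pkl','rb')); im=cv2.imread('pics/w1.png'); p=np.load('poses.npy')
def fit(f,p0,obs,name,free=None):
    def r(q):
        M=f(*q); return np.concatenate([proj(ap(M,np.array(l)/1000.),c,kk)[0]-px for c,kk,l,px in obs])
    s=least_squares(r,p0,x_scale=[.01,.01,5,.01][:len(p0)],loss='soft_l1')
    print(name,np.round(s.x,4),np.round(r(s.x).reshape(-1,2),1).tolist()); return s.x
def q(u,v,ox,oy,kk): return np.array([ox+(u+.5)/kk-.5,oy+(v+.5)/kk-.5])
w=lambda u,v:q(u,v,285,30,3.7)
C=[([93,-33,-4],(75,303)),([93,-25,-4],(105,303)),([93,33,-4],(328,318)),([93,25,-4],(300,310)),([93,-25,-22],(105,345)),([93,25,-22],(297,357)),([76,-33,-4],(78,268)),([76,33,-4],(328,282)),
 ([20,-33,-4],(92,150)),([20,-25,-4],(117,150)),([20,25,-4],(288,160)),([20,33,-4],(315,165)),([20,-25,-22],(117,200)),([20,25,-22],(285,208)),([-10,-33,-4],(97,103)),([-10,33,-4],(313,120))]
C=[("wrist",k,l,w(*u)) for l,u in C]
cr=fit(seatT,p[1],C,"cradle")
def seatTz(x,y,yaw,z):
    M=seatT(x,y,yaw); M[2,3]=z; return M
fit(seatTz,list(cr)+[.05],C,"cradle z free")
w=lambda u,v:q(u,v,95,105,3.7)
S=[([0,22,22],(132,33)),([0,-22,22],(38,103)) ,([0,22,22],(131,33)),([15,-22,22],(55,137)),([95,22,22],(252,270)),([95,-22,22],(160,338)),([85,-22,22],(147,315)),([190,-13,13],(331,556)),([190,13,-13],(400,510)),([190,13,13],(384,522)),([0,22,-22],(199,68))]
# note image left = world +y = stamp -y
st=fit(stampT,p[0],[("wrist",k,l,w(*u)) for l,u in S],"stamp")
r=(285,30,100,160,3.7); b=crop(im,*r); draw(b,seatT(*cr),CRAD,'wrist',k,k=r[4],off=r[:2])
r=(95,105,115,160,3.7); a=crop(im,*r); draw(a,stampT(*st),STAMP,'wrist',k,k=r[4],off=r[:2])
cv2.imwrite('pics/z3.png',np.hstack([b,a])); np.save('poses2.npy',np.array([st,cr,p[2]]))
E
python3 fit2.py
```

```text
cradle [  0.6359  -0.256  166.1431] [[-0.8, 0.1], [-0.3, 0.3], [1.7, -0.2], [0.7, 1.4], [-0.5, 3.3], [-0.6, 2.8], [-0.4, -1.3], [0.6, -1.4], [-0.5, -0.1], [0.2, 0.2], [0.7, 0.1], [0.8, -0.7], [-0.1, 0.1], [-0.1, 0.4], [-0.2, -1.1], [-0.2, -2.4]]
cradle z free [ 6.371000e-01 -2.565000e-01  1.661134e+02  4.180000e-02] [[-0.2, -0.4], [0.2, -0.1], [0.7, -0.7], [0.0, 0.8], [-0.0, 2.6], [-1.2, 2.0], [0.2, -1.6], [-0.3, -1.7], [-0.0, 0.3], [0.6, 0.6], [0.2, 0.4], [0.2, -0.3], [0.3, 0.2], [-0.6, 0.5], [0.3, -0.4], [-0.8, -1.8]]
stamp [6.338000e-01 2.330000e-02 1.970114e+02] [[-0.3, -1.0], [-0.0, -0.0], [0.0, -1.0], [0.1, 0.6], [1.2, 0.3], [-0.4, 0.3], [-0.6, -0.3], [-0.9, 1.8], [2.7, -0.2], [0.7, 1.6], [-2.6, -8.0]]
```

View pics/z3.png

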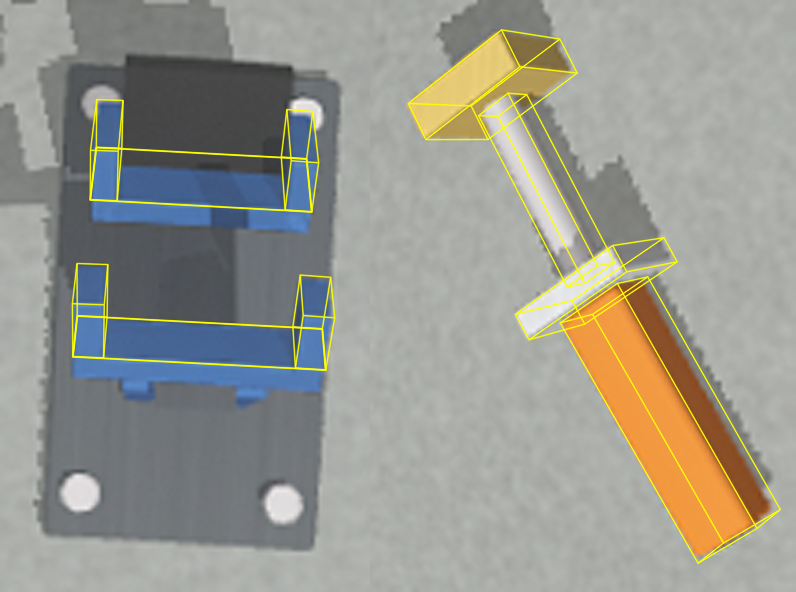

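```bash
cat >> m.py <<'E'
def gp(Rm,g): return T(Rm,np.array(g)+Rm[:,2]*0.0187)   # TCP pose for grasp point g
E
python3 -c "
from m import *
p=np.load('poses2.npy'); M=stampT(*p[0]); g=ap(M,[.118,0,.002])[0]; print(g)
Rm=down(p[0][2]-180,-15); G=gp(Rm,g); print(G[:3,3]); H=G.copy(); H[:3,3]-=Rm[:,2]*.09; plan(H); np.save('G1.npy',G)"
```

```text
[ 0.52096813 -0.01121147  0.024     ]
[ 0.52559629 -0.0097955   0.00593719]
row: [-0.006  -0.1961  0.2071] [  3.73  14.69 -28.34] dist 0.285 ang 32.1
```

Call:
apply_moves --motion "-0.006 -0.196 0.207 3.73 14.69 -28.34 0.087;-0.006 -0.196 0.207 3.73 14.69 -28.34 0.087;-0.006 -0.196 0.207 3.73 14.69 -28.34 0.087;-0.006 -0.196 0.207 3.73 14.69 -28.34 0.087;-0.006 -0.196 0.207 3.73 14.69 -28.34 0.087;-0.006 -0.196 0.207 3.73 14.69 -28.34 0.087;-0.006 -0.196 0.207 3.73 14.69 -28.34 0.087;-0.006 -0.196 0.207 3.73 14.69 -28.34 0.087"

```text
time_s: 3.3
position: [0.5041, -0.0182, 0.0937]
tcp_rot: [[0.923, 0.291, 0.25], [0.281, -0.957, 0.074], [0.261, 0.002, -0.965]]
force: [0.8, -0.8, 0.1]
opening: 1.0
```

```bash
python3 -c "
from m import *
done('-0.006 -0.196 0.207 3.73 14.69 -28.34 0.087'); chk(); im,k=snap('w2'); 
p=np.load('poses2.npy'); draw(im,stampT(*p[0]),STAMP,'wrist',k); cv2.imwrite('pics/w2o.png',im); chk(); plan(np.load('G1.npy'))"
```

```text
t 3.3 pos [ 0.5041 -0.0182  0.0937] err mm [ 0.9 -1.6  0.7] ang [-0.07 -0.16 -0.11] F [ 0.8 -0.8  0.1] M [-0.01  0.11 -0.02] op 1.0 j [-20.43  30.67 116.71  24.45  22.24  30.8 ]
t 3.35 pos [ 0.504  -0.0181  0.0937] err mm [ 0.8 -1.4  0.7] ang [-0.07 -0.16 -0.11] F [-0.2 -0.3  0.1] M [-0.09  0.15  0.02] op 0.997 j [-20.41  30.66 116.72  24.46  22.24  30.81]
row: [ 0.     -0.      0.0901] [ 0. -0. -0.] dist 0.09 ang 0.0
```

View pics/w2o.png

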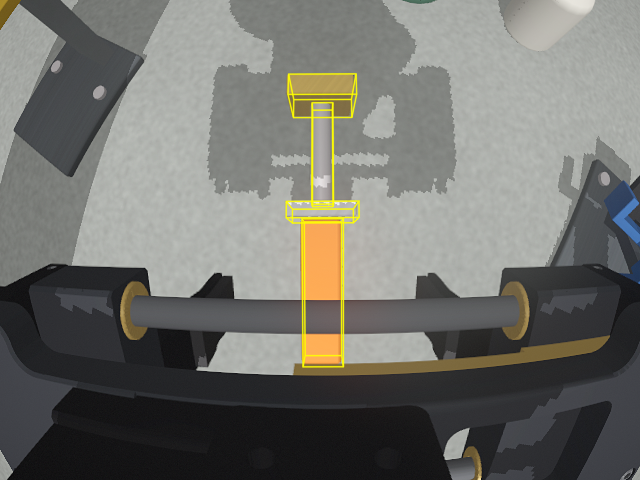

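Call:
apply_moves --motion "0 0 0.025 0 0 0 0.087;0 0 0.05 0 0 0 0.087;0 0 0.075 0 0 0 0.087;0 0 0.09 0 0 0 0.087;0 0 0.09 0 0 0 0.087;0 0 0.09 0 0 0 0;0 0 0.09 0 0 0 0;0 0 0.09 0 0 0 0"

```text
time_s: 4.35
position: [0.5256, -0.0098, 0.0063]
tcp_rot: [[0.923, 0.292, 0.249], [0.283, -0.956, 0.075], [0.26, 0.001, -0.966]]
force: [-0.9, 0.5, -1.3]
opening: 0.745
```

```bash
python3 -c "
from m import *
done('0 0 .09 0 0 0 0'); chk()"
```

```text
t 4.35 pos [ 0.5256 -0.0098  0.0063] err mm [0.1 0.  0.3] ang [-0.02 -0.07 -0.  ] F [-0.9  0.5 -1.3] M [-0.02  0.11  0.  ] op 0.745 j [-18.43  42.55 115.68  42.94  12.72  13.27]
```

Call:
apply_moves --motion "0 0 0 0 0 0 0;0 0 0 0 0 0 0;0 0 0 0 0 0 0;0 0 0 0 0 0 0;0 0 0 0 0 0 0;0 0 0 0 0 0 0;0 0 0 0 0 0 0;0 0 0 0 0 0 0"

```text
time_s: 5.35
position: [0.5253, -0.0096, 0.0056]
tcp_rot: [[0.924, 0.293, 0.247], [0.283, -0.956, 0.076], [0.259, -0.0, -0.966]]
force: [-0.8, -0.6, -0.6]
opening: 0.297
```

```bash
python3 -c "
from m import *
s=chk()
# kinematic fit
D=[([-78.0632,30.2798,82.1538,0,67.689,-10.226],[.23567,-.5781,.22158]),([-36.24,16.48,91.98,.02,71.45,65.],[.4711,-.2076,.3003]),([-20.41,30.66,116.72,24.46,22.24,30.81],[.5040,-.0181,.0937]),([-18.43,42.55,115.68,42.94,12.72,13.27],[.5256,-.0098,.0063])]
"
```

```text
t 5.35 pos [ 0.5253 -0.0096  0.0056] err mm [-0.3  0.3 -0.5] ang [0.01 0.01 0.01] F [-0.8 -0.6 -0.6] M [0.06 0.11 0.05] op 0.297 j [-18.42  42.64 115.67  42.96  12.72  13.26]
```

```bash
cat > kin.py <<'E'
from m import *
RNG=np.array([[-176.69,176.69],[-43.24,126.21],[12.49,139.97],[-82,262],[0,151.66],[-163.58,163.58]])
D=[([-78.0632,30.2798,82.1538,0,67.689,-10.226],[.23567,-.5781,.22158]),([-36.24,16.48,91.98,.02,71.45,65.],[.4711,-.2076,.3003]),([-20.41,30.66,116.72,24.46,22.24,30.81],[.5040,-.0181,.0937]),([-18.43,42.55,115.68,42.94,12.72,13.27],[.5256,-.0098,.0063])]
ry=lambda a:R.from_euler('y',a,degrees=True).as_matrix()
def fk(j,P):
    d1,a1,a,eo,b,t,e=P
    R1=Rz(j[0]); Rw=ry(j[1]+j[2])
    w=np.array([a1,e,d1])+ry(j[1])@[0,0,a]+Rw@[eo,0,b]
    Rt=Rw@Rz(j[3])@ry(j[4])@Rz(j[5])
    return R1@(w+Rt@[0,0,t]),R1@Rt
def fitP():
    def r(P): return np.concatenate([fk(j,P)[0]-p for j,p in D]+[1e-3*(P-[.2,0,.55,0,.37,.35,.11])])
    return least_squares(r,[.2,0,.55,0,.37,.35,.11])
if __name__=="__main__":
    s=fitP(); print(np.round(s.x,4),np.round(s.fun*1e3,1))
    st=bot.read_state(); _,Rt=fk(st['joint_positions'],s.x); print(np.round(Rt,3)); print(np.round(st['tcp_rot'],3)); print(np.round(Rt.T@st['tcp_rot'],3))
E
python3 kin.py
```

```text
[ 0.2742 -0.      0.588   0.1141  0.3917  0.3055  0.111 ] [-0.  -0.  -0.   0.   0.   0.   0.   0.1  0.  -0.  -0.1  0.   0.1 -0.
  0.   0.1  0.  -0.   0. ]
[[-0.293  0.924  0.247]
 [ 0.956  0.283  0.076]
 [ 0.     0.259 -0.966]]
[[ 0.924  0.293  0.247]
 [ 0.283 -0.956  0.076]
 [ 0.259 -0.    -0.966]]
[[ 0. -1. -0.]
 [ 1.  0.  0.]
 [-0. -0.  1.]]
```

```bash
cat >> kin.py <<'E'
PK=None
def ik(M,seed):
    global PK
    if PK is None: PK=fitP().x
    best=None
    for sd in [np.array(seed,float)]+[np.array(seed)+d for d in np.random.RandomState(0).uniform(-40,40,(12,6))]:
        sd=np.clip(sd,RNG[:,0]+.1,RNG[:,1]-.1)
        def r(j):
            p,Rt=fk(j,PK); return np.r_[(p-M[:3,3])*10,R.from_matrix((Rt@Rz(90)).T@M[:3,:3]).as_rotvec()]
        s=least_squares(r,sd,bounds=(RNG[:,0],RNG[:,1]),x_scale=30.)
        if s.cost<1e-8:
            if best is None or np.abs(s.x-seed).max()<np.abs(best-seed).max(): best=s.x
    return best
E
cat > p2.py <<'E'
from kin import *
p=np.load('poses2.npy'); s=bot.read_state(); Tt=T(s['tcp_rot'],s['position'])
S=stampT(*p[0]); B=np.linalg.inv(Tt)@S; print("stamp in tool",np.round(B,4)); B[1,3]=0; 
# force stamp y parallel to tool y
np.save('B1.npy',B)
Sx=seatT(*p[1])
def off(M,v): N=M.copy(); N[:3,3]+=M[:3,:3]@np.array(v); return N
j=s['joint_positions']
for nm,v in (("pre",[.02,0,.12]),("above",[.02,0,.05]),("in",[.02,0,.004]),("seat",[0,0,0])):
    M=off(Sx,v)@np.linalg.inv(B); jj=ik(M,j); print(nm,np.round(M[:3,3],3),np.round(M[:3,2],2),None if jj is None else np.round(jj,1)); 
    if jj is not None:j=jj
np.save('seat.npy',Sx)
E
python3 p2.py
```

```text
stamp in tool [[-9.659e-01  0.000e+00  2.587e-01  1.138e-01]
 [-0.000e+00  1.000e+00 -2.000e-04  3.000e-04]
 [-2.587e-01 -1.000e-04 -9.659e-01  1.350e-02]
 [ 0.000e+00  0.000e+00  0.000e+00  1.000e+00]]
pre [ 0.615 -0.251  0.218] [-0.49  0.12 -0.87] [-28.5  48.8  51.1  -7.7 109.2  74.8]
above [ 0.567 -0.239  0.168] [-0.49  0.12 -0.87] [-29.4  47.1  63.1  -7.8  98.8  75.3]
in [ 0.536 -0.231  0.136] [-0.49  0.12 -0.87] [-30.1  46.6  70.   -8.   92.3  75.5]
seat [ 0.547 -0.234  0.119] [-0.49  0.12 -0.87] [-29.8  48.6  68.5  -7.9  91.9  75.8]
```

Call:
apply_moves --motion "0.003 0 -0.01 0 0 0 0;0.008 0 -0.029 0 0 0 0;0.016 0 -0.058 0 0 0 0;0.024 0 -0.087 0 0 0 0;0.031 0 -0.116 0 0 0 0;0.036 0 -0.135 0 0 0 0;0.036 0 -0.135 0 0 0 0;0.036 0 -0.135 0 0 0 0"

```text
time_s: 6.35
position: [0.5241, -0.0094, 0.1444]
tcp_rot: [[0.924, 0.293, 0.245], [0.283, -0.956, 0.076], [0.257, -0.001, -0.966]]
force: [0.4, 0.1, -2.5]
opening: 0.297
```

```bash
cat > look.py <<'E'
from kin import *
import sys
done(sys.argv[1]); s=chk(); im,k=snap(sys.argv[2]); B=np.load(sys.argv[3])
s=bot.read_state(); cv2.imwrite(f'pics/{sys.argv[2]}.png',im)
draw(im,T(s['tcp_rot'],s['position'])@B,STAMP,'wrist',k)
if len(sys.argv)>4: draw(im,np.load('seat.npy'),CRAD,'wrist',k,col=(0,0,255)); draw(im,forkT(*np.load('poses2.npy')[2]),FORK,'wrist',k,col=(255,0,255))
cv2.imwrite(f'pics/{sys.argv[2]}o.png',im)
E
python3 look.py "0.036 0 -0.135 0 0 0 0" w3 B1.npy
```

```text
t 6.35 pos [ 0.5241 -0.0094  0.1444] err mm [-1.2  0.5 -1.4] ang [0.04 0.13 0.01] F [ 0.4  0.1 -2.5] M [-0.08  0.39  0.05] op 0.297 j [-18.44  25.6  111.6   16.59  31.71  41.26]
```

View pics/w3o.png

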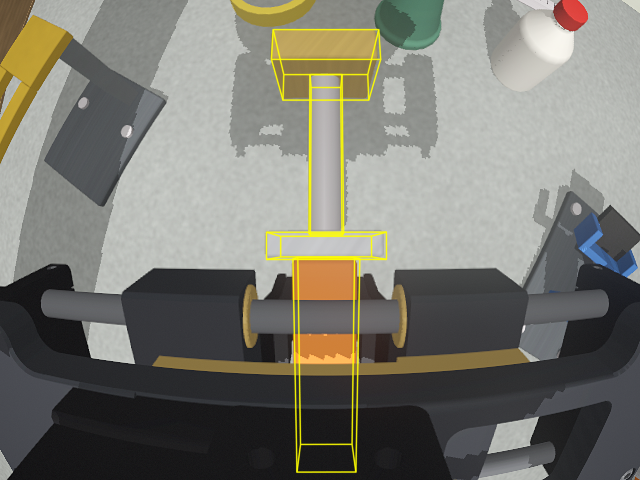

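```bash
cat > p3.py <<'E'
from kin import *
import sys
B=np.load(sys.argv[1]); Sx=np.load('seat.npy'); v=[float(x) for x in sys.argv[2:5]]
N=Sx.copy(); N[:3,3]+=Sx[:3,:3]@np.array(v); M=N@np.linalg.inv(B); plan(M); j=ik(M,bot.read_state()['joint_positions']); print(None if j is None else np.round(j,1))
E
python3 p3.py B1.npy .02 0 .12
```

```text
row: [ 0.0336  0.2568 -0.0653] [  4.14 -43.89  31.39] dist 0.267 ang 54.1
[-28.5  48.8  51.1  -7.7 109.2  74.8]
```

Call:
apply_moves --motion "0.003 0.026 -0.007 0.41 -4.39 3.14 0;0.008 0.064 -0.016 1.03 -10.97 7.85 0;0.0135 0.103 -0.026 1.65 -17.55 12.55 0;0.0185 0.141 -0.036 2.28 -24.14 17.26 0;0.0235 0.18 -0.0457 2.9 -30.7 21.97 0;0.03 0.231 -0.059 3.73 -39.5 28.25 0;0.0336 0.2568 -0.0653 4.14 -43.89 31.39 0;0.0336 0.2568 -0.0653 4.14 -43.89 31.39 0"

```text
time_s: 7.4
position: [0.6158, -0.2532, 0.2124]
tcp_rot: [[0.839, -0.242, -0.487], [-0.209, -0.97, 0.122], [-0.502, -0.001, -0.865]]
force: [-0.9, 1.1, -3.6]
opening: 0.295
```

```bash
python3 look.py "0.0336 0.2568 -0.0653 4.14 -43.89 31.39 0" w4 B1.npy 1; python3 -c "
from m import *
chk(); im=bot.capture('scene'); cv2.imwrite('pics/s4.png',im[:,:,::-1])"
```

```text
t 7.4 pos [ 0.6158 -0.2532  0.2124] err mm [ 0.5 -2.2 -5.2] ang [ 0.09  0.1  -0.13] F [-0.9  1.1 -3.6] M [ 0.01 -0.36 -0.02] op 0.295 j [-28.61  49.19  51.03  -7.63 108.94  74.77]
t 7.45 pos [ 0.615  -0.2512  0.2133] err mm [-0.4 -0.3 -4.2] ang [ 0.17  0.14 -0.05] F [-1.  -0.6 -3.4] M [-0.05 -0.36 -0.04] op 0.295 j [-28.52  49.04  51.25  -7.58 108.95  74.76]
```

View pics/w4o.png

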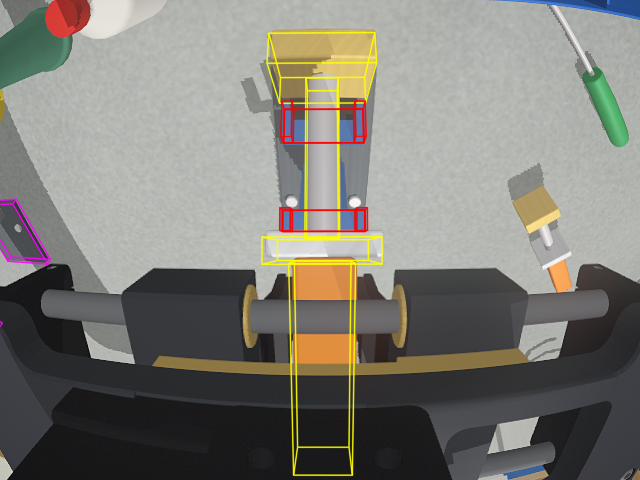

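View pics/s4.png

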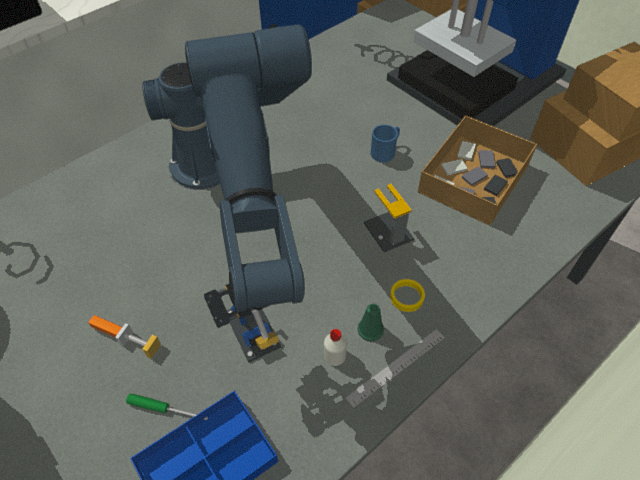

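```bash
python3 -c "
from m import *
chk()
a=cv2.imread('pics/w4.png'); b=cv2.imread('pics/w4o.png'); r=(245,20,150,230,2.6)
cv2.imwrite('pics/z4.png',np.hstack([crop(a,*r),crop(b,*r)]))"
```

```text
t 7.5 pos [ 0.6145 -0.2501  0.2144] err mm [-0.8  0.8 -3.1] ang [0.18 0.14 0.01] F [-0.4  0.  -2.5] M [-0.03 -0.35  0.05] op 0.298 j [-28.46  48.92  51.36  -7.58 108.97  74.76]
```

View pics/z4.png

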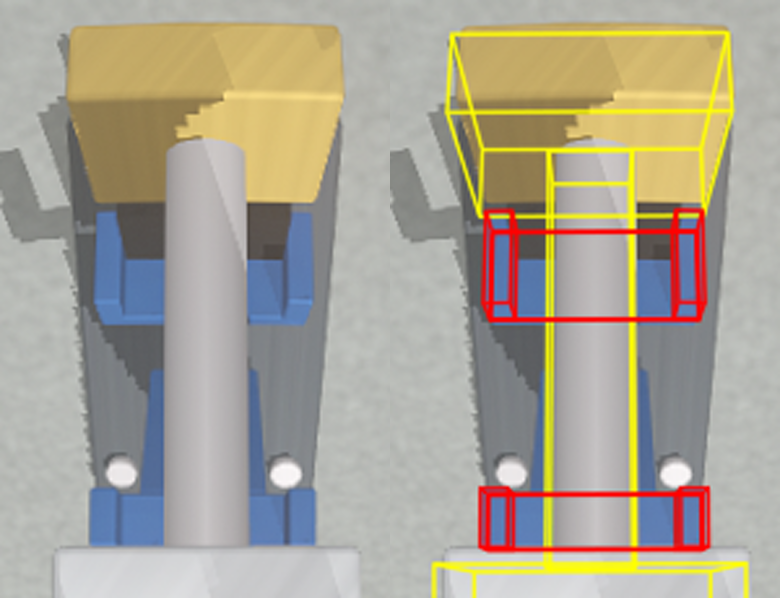

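```bash
python3 p3.py B1.npy .02 0 .03; python3 -c "
from m import *; chk()"
```

```text
row: [-0.0232  0.      0.0869] [ 0.  0. -0.] dist 0.09 ang 0.0
[-29.7  46.8  66.2  -7.9  96.   75.4]
t 7.5 pos [ 0.6145 -0.2501  0.2144] err mm [-0.8  0.8 -3.1] ang [0.18 0.14 0.01] F [-0.4  0.  -2.5] M [-0.03 -0.35  0.05] op 0.298 j [-28.46  48.92  51.36  -7.58 108.97  74.76]
```

Call:
apply_moves --motion "-0.004 0 0.015 0 0 0 0;-0.009 0 0.035 0 0 0 0;-0.0145 0 0.055 0 0 0 0;-0.02 0 0.075 0 0 0 0;-0.023 0 0.087 0 0 0 0;-0.023 0 0.087 0 0 0 0;-0.023 0 0.087 0 0 0 0;-0.023 0 0.087 0 0 0 0"

```text
time_s: 8.5
position: [0.5544, -0.2358, 0.1538]
tcp_rot: [[0.842, -0.239, -0.484], [-0.208, -0.971, 0.119], [-0.498, 0.0, -0.867]]
force: [0.3, 0.0, -2.3]
opening: 0.295
```

```bash
python3 look.py "-0.023 0 0.087 0 0 0 0" w5 B1.npy 1; python3 -c "
from m import *
chk()
im=bot.capture('scene')[:,:,::-1]; cv2.imwrite('pics/s5.png',crop(np.ascontiguousarray(im),200,260,120,110,5))
a=cv2.imread('pics/w5.png'); b=cv2.imread('pics/w5o.png'); r=(245,20,150,230,2.6)
cv2.imwrite('pics/z5.png',np.hstack([crop(a,*r),crop(b,*r)]))"
```

```text
t 8.5 pos [ 0.5544 -0.2358  0.1538] err mm [ 0.7 -0.1  0.1] ang [-0.05 -0.11  0.01] F [ 0.3  0.  -2.3] M [-0.1 -0.4 -0. ] op 0.295 j [-29.66  46.82  66.14  -7.86  95.92  75.4 ]
t 8.55 pos [ 0.5543 -0.2358  0.1537] err mm [ 0.5 -0.1 -0. ] ang [-0.04 -0.09  0.01] F [-0.2  0.7 -2.6] M [-0.05 -0.38  0.01] op 0.296 j [-29.67  46.83  66.16  -7.86  95.92  75.4 ]
```

View pics/z5.png

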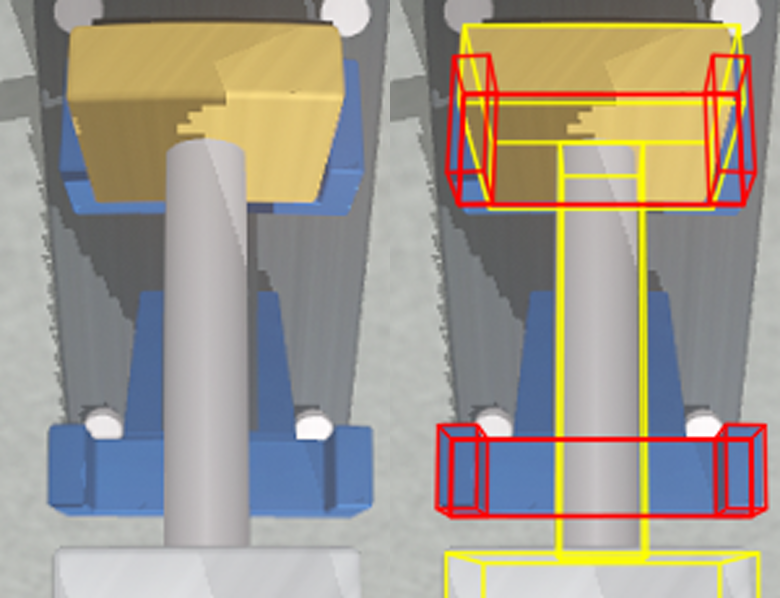

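View pics/s5.png

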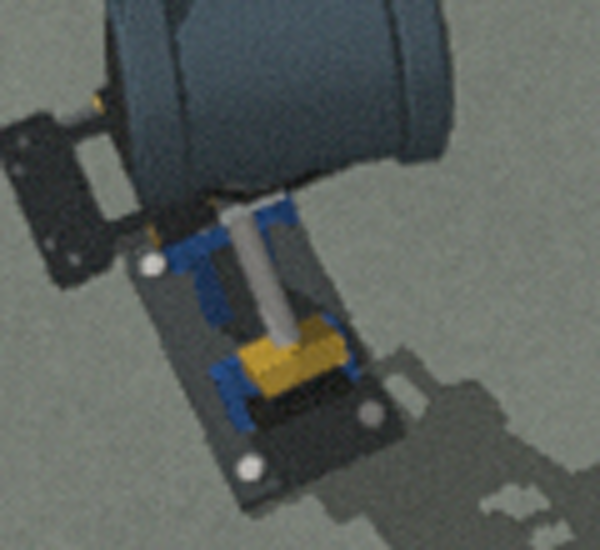

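Call:
apply_moves --motion "-0.0005 0.0014 0.002 0 0 0 0;-0.0016 0.0014 0.006 0 0 0 0;-0.0029 0.0014 0.011 0 0 0 0;-0.0043 0.0014 0.016 0 0 0 0;-0.0054 0.0014 0.02 0 0 0 0;-0.0062 0.0014 0.0232 0 0 0 0;-0.0062 0.0014 0.0232 0 0 0 0;-0.0062 0.0014 0.0232 0 0 0 0"

```text
time_s: 9.6
position: [0.5369, -0.2329, 0.1364]
tcp_rot: [[0.841, -0.24, -0.485], [-0.208, -0.971, 0.12], [-0.5, 0.0, -0.866]]
force: [-0.4, 0.3, -1.8]
opening: 0.296
```

```bash
python3 look.py "-0.0062 0.0014 0.0232 0 0 0 0" w6 B1.npy 1; python3 -c "
from m import *
chk()
a=cv2.imread('pics/w6.png'); b=cv2.imread('pics/w6o.png'); r=(245,20,150,230,2.6)
cv2.imwrite('pics/z6.png',np.hstack([crop(a,*r),crop(b,*r)]))"
```

```text
t 9.6 pos [ 0.5369 -0.2329  0.1364] err mm [-0.   0.1 -0.4] ang [-0.01 -0.02  0.  ] F [-0.4  0.3 -1.8] M [-0.01 -0.42 -0.  ] op 0.296 j [-30.14  46.69  69.75  -8.06  92.51  75.45]
t 9.65 pos [ 0.537  -0.2329  0.1364] err mm [ 0.   0.1 -0.3] ang [-0.02 -0.03 -0.  ] F [-1.2 -0.1 -2.7] M [-0.04 -0.46  0.  ] op 0.298 j [-30.14  46.69  69.74  -8.06  92.52  75.45]
```

View pics/z6.png

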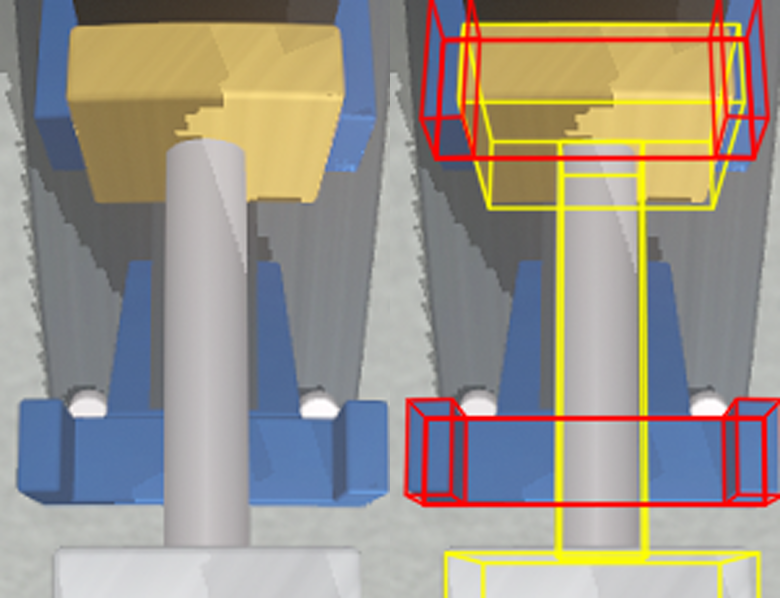

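Call:
apply_moves --motion "0.0024 0 0.0006 0 0 0 0;0.0048 0 0.0013 0 0 0 0;0.0077 0 0.0021 0 0 0 0;0.0106 0 0.0028 0 0 0 0;0.0135 0 0.0036 0 0 0 0;0.0135 0 0.0036 0 0 0 0;0.0135 0 0.0036 0 0 0 0;0.0135 0 0.0036 0 0 0 0"

```text
time_s: 10.65
position: [0.5463, -0.2352, 0.1265]
tcp_rot: [[0.841, -0.24, -0.485], [-0.207, -0.971, 0.12], [-0.5, -0.0, -0.866]]
force: [-0.1, -0.1, -2.6]
opening: 0.295
```

```bash
python3 look.py "0.0135 0 0.0036 0 0 0 0" w7 B1.npy 1; python3 -c "
from m import *
chk()
im=bot.capture('scene')[:,:,::-1]; im=crop(np.ascontiguousarray(im),220,280,80,90,5)
a=cv2.imread('pics/w7.png'); r=(245,0,150,230,2.6); a=crop(a,*r); im=cv2.resize(im,None,fx=a.shape[0]/im.shape[0],fy=a.shape[0]/im.shape[0])
cv2.imwrite('pics/z7.png',np.hstack([a,im])[:,:800])"
```

```text
t 10.65 pos [ 0.5463 -0.2352  0.1265] err mm [-0.3  0.2 -0.4] ang [-0. -0. -0.] F [-0.1 -0.1 -2.6] M [-0.03 -0.42 -0.01] op 0.295 j [-29.93  48.05  68.32  -7.96  92.63  75.63]
t 10.7 pos [ 0.5463 -0.2352  0.1265] err mm [-0.2  0.2 -0.3] ang [-0.01 -0.01 -0.  ] F [ 0.1 -0.  -2.5] M [-0.03 -0.37  0.03] op 0.294 j [-29.93  48.05  68.32  -7.96  92.63  75.63]
```

View pics/z7.png

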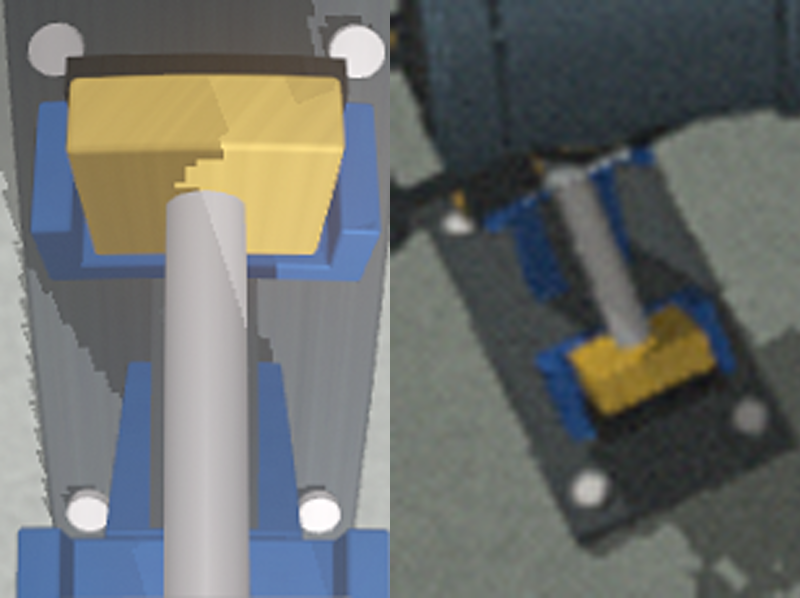

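Call:
apply_moves --motion "-0.0003 0 0.001 0 0 0 0;-0.0005 0 0.002 0 0 0 0;-0.0008 0 0.003 0 0 0 0;-0.001 0 0.004 0 0 0 0;-0.0013 0 0.005 0 0 0 0;-0.0016 0 0.006 0 0 0 0;-0.0016 0 0.006 0 0 0 0;-0.0016 0 0.006 0 0 0 0"

```text
time_s: 11.75
position: [0.5426, -0.2343, 0.1225]
tcp_rot: [[0.841, -0.24, -0.484], [-0.208, -0.971, 0.119], [-0.499, 0.0, -0.867]]
force: [1.5, 0.2, 1.3]
opening: 0.293
```

```bash
python3 -c "
from m import *
done('-0.0016 0 0.006 0 0 0 0');chk()"
```

```text
t 11.75 pos [ 0.5426 -0.2343  0.1225] err mm [0.3 0.1 0. ] ang [-0.03 -0.08 -0.  ] F [1.5 0.2 1.3] M [ 0.02 -0.47 -0.09] op 0.293 j [-30.02  48.01  69.16  -7.98  91.75  75.67]
```

Call:
apply_moves --motion "0.0012 0 0.0003 0 0 0 0;0.0024 0 0.0006 0 0 0 0;0.0036 0 0.001 0 0 0 0;0.0048 0 0.0013 0 0 0 0;0.006 0 0.0016 0 0 0 0;0.0068 0 0.0018 0 0 0 0;0.0068 0 0.0018 0 0 0 0;0.0068 0 0.0018 0 0 0 0"

```text
time_s: 12.75
position: [0.5459, -0.2352, 0.1191]
tcp_rot: [[0.839, -0.24, -0.488], [-0.207, -0.971, 0.12], [-0.503, 0.001, -0.864]]
force: [-0.1, 1.3, 10.9]
opening: 0.296
```

```bash
python3 look.py "0.0068 0 0.0018 0 0 0 0" w8 B1.npy 1; python3 -c "
from m import *
chk()
im=bot.capture('scene')[:,:,::-1]; im=crop(np.ascontiguousarray(im),220,280,80,90,5)
a=cv2.imread('pics/w8.png'); r=(245,0,150,230,2.6); a=crop(a,*r); im=cv2.resize(im,None,fx=a.shape[0]/im.shape[0],fy=a.shape[0]/im.shape[0])
cv2.imwrite('pics/z8.png',np.hstack([a,im])[:,:800])"
```

```text
t 12.75 pos [ 0.5459 -0.2352  0.1191] err mm [-1.3  0.3  1.6] ang [ 0.01  0.19 -0.01] F [-0.1  1.3 10.9] M [ 0.26  0.45 -0.02] op 0.296 j [-29.92  48.61  68.45  -8.02  92.12  75.75]
t 12.8 pos [ 0.5459 -0.2352  0.1191] err mm [-1.3  0.3  1.6] ang [ 0.01  0.19 -0.01] F [-0.3 -0.  11.6] M [ 0.35  0.5  -0.03] op 0.298 j [-29.92  48.61  68.45  -8.02  92.12  75.75]
```

View pics/z8.png

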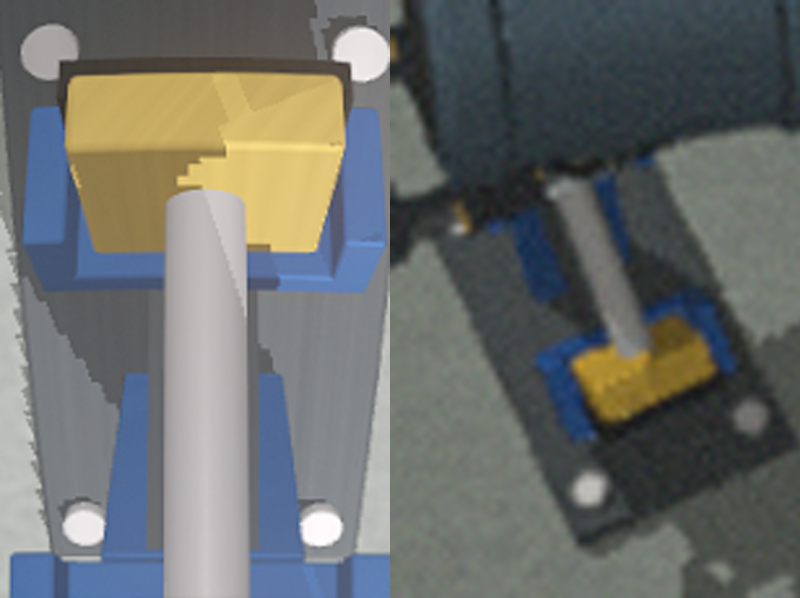

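Call:
apply_moves --motion "0 0 0 0 0 0 0.087;0 0 0 0 0 0 0.087;0 0 0 0 0 0 0.087;0 0 0 0 0 0 0.087;0 0 0 0 0 0 0.087;0 0 -0.01 0 0 0 0.087;0 0 -0.03 0 0 0 0.087;0 0 -0.05 0 0 0 0.087"

```text
time_s: 13.85
position: [0.5719, -0.2416, 0.1614]
tcp_rot: [[0.841, -0.24, -0.485], [-0.208, -0.971, 0.12], [-0.5, 0.0, -0.866]]
force: [-0.6, -1.1, 0.6]
opening: 0.992
```

```bash
python3 look.py "0 0 -0.05 0 0 0 0.087" w9 B1.npy 1; python3 -c "
from m import *
chk()
im=bot.capture('scene')[:,:,::-1]; im=crop(np.ascontiguousarray(im),220,280,80,90,5)
a=cv2.imread('pics/w9.png'); a=a[:480,80:600]; im=cv2.resize(im,None,fx=a.shape[0]/im.shape[0],fy=a.shape[0]/im.shape[0])
cv2.imwrite('pics/z9.png',cv2.resize(np.hstack([a,im]),None,fx=.8,fy=.8))"
```

```text
t 13.85 pos [ 0.5719 -0.2416  0.1614] err mm [ 0.4 -0.   0.6] ang [-0.02 -0.03 -0.  ] F [-0.6 -1.1  0.6] M [-0.04 -0.24  0.01] op 0.992 j [-29.39  47.85  62.42  -7.78  98.71  75.29]
t 13.9 pos [ 0.5743 -0.2426  0.1638] err mm [ 2.8 -1.   3. ] ang [-0.19 -0.35  0.02] F [ 1.7 -0.8  1.6] M [-0.06 -0.34  0.02] op 0.999 j [-29.36  47.73  62.13  -7.77  98.76  75.29]
```

View pics/z9.png

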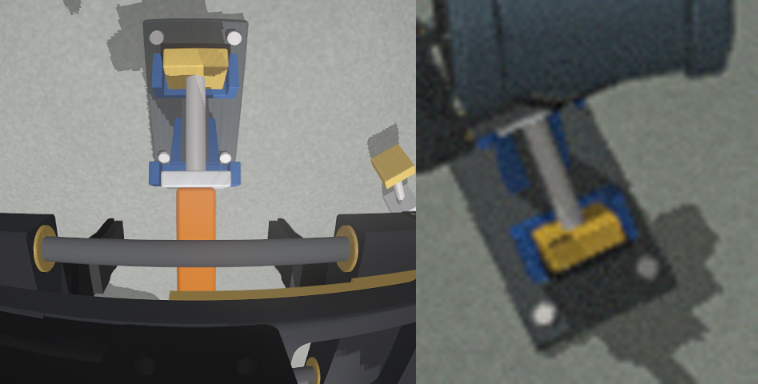

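```bash
cat > p4.py <<'E'
from kin import *
import pickle
B=np.load('B1.npy'); p=np.load('poses2.npy')
# measured tool at contact
R8=R.from_matrix(np.array([[0.839,-0.24,-0.488],[-0.207,-0.971,0.12],[-0.503,0.001,-0.864]])).as_matrix()
S=T(R8,[.5459,-.2352,.1191])@B
Sx=seatT(*p[1]); D=np.linalg.inv(Sx)@S; print("stamp vs seat mm",np.round(D[:3,3]*1e3,1),np.round(R.from_matrix(D[:3,:3]).as_rotvec(degrees=True),2))
yaw=np.rad2deg(np.arctan2(S[1,0],S[0,0])); print('yaw',yaw,'elev',np.rad2deg(np.arcsin(S[2,0])),S[:3,3])
np.save('S2.npy',S)
hd=yaw-180 if yaw>0 else yaw+180
for s_,phi in((.138,0),(.14,0),(.145,-10)):
    g=ap(S,[s_,0,0])[0]; Rm=down(hd,phi); G=gp(Rm,g); j=ik(G,bot.read_state()['joint_positions']); H=G.copy(); H[:3,3]-=Rm[:,2]*.08; jh=ik(H,bot.read_state()['joint_positions'])
    print(s_,phi,np.round(G[:3,3],3),None if j is None else np.round(j,1),None if jh is None else np.round(jh,1))
    B2=np.linalg.inv(G)@S
    f=forkT(*p[2])
    for yw in(-15,0,10,20,30):
        for dx,dz in((-.085,.02),(.004,.0)):
            o=ap(f,[dx,0,dz-.085])[0]
            a=np.deg2rad(yw); X=np.array([0,0,1.]); Z=np.array([np.cos(a),np.sin(a),0]); M=T(np.c_[X,np.cross(Z,X),Z],o)
            Mt=M@np.linalg.inv(B2); jj=ik(Mt,[20,40,80,0,100,80]); print('  yaw',yw,dx,np.round(Mt[:3,3],3),np.round(Mt[:3,2],2),None if jj is None else np.round(jj,1))
E
python3 p4.py
```

```text
stamp vs seat mm [ 0.7  1.4 -0.4] [ 0.03 -0.19 -0.03]
yaw 166.0948277328219 elev 45.18817968762376 [ 0.63479556 -0.25719049  0.05022308]
0.138 0 [ 0.54  -0.234  0.129] [-34.3  34.3  92.2  -0.   53.4  69.6] [-34.3  28.3  88.2  -0.   63.5  69.6]
  yaw -15 -0.085 [0.481 0.277 0.2  ] [-0.68  0.18 -0.71] [  9.   44.7  71.5  17.3 105.3 112.3]
  yaw -15 0.004 [0.566 0.253 0.18 ] [-0.68  0.18 -0.71] [  6.3  51.8  58.2  16.1 112.  111.7]
  yaw 0 -0.085 [0.48  0.274 0.2  ] [-0.7   0.   -0.71] [ 12.9  46.5  67.3   9.7 110.  102.7]
  yaw 0 0.004 [0.566 0.25  0.18 ] [-0.7   0.   -0.71] [ 10.   53.6  53.9   7.9 116.6 100.7]
  yaw 10 -0.085 [0.48  0.272 0.2  ] [-0.69 -0.12 -0.71] [ 15.6  47.3  65.3   4.3 112.   95.7]
  yaw 10 0.004 [0.566 0.248 0.18 ] [-0.69 -0.12 -0.71] [ 12.4  54.4  52.1   2.  118.3  92.7]
  yaw 20 -0.085 [0.481 0.269 0.2  ] [-0.66 -0.24 -0.71] [ 18.3  47.8  64.1  -1.3 112.8  88.3]
  yaw 20 0.004 [0.567 0.245 0.18 ] [-0.66 -0.24 -0.71] [ 14.9  54.7  51.3  -4.1 118.7  84.4]
  yaw 30 -0.085 [0.482 0.267 0.2  ] [-0.61 -0.35 -0.71] [ 20.9  48.   63.8  -6.8 112.5  81. ]
  yaw 30 0.004
[... 1463 characters left out ...]
   -0.82] [ 13.6  41.4  72.    7.9 100.6 102.8]
  yaw 0 0.004 [0.568 0.25  0.185] [-0.57  0.   -0.82] [ 10.4  48.3  59.8   6.2 106.2 100.4]
  yaw 10 -0.085 [0.483 0.272 0.205] [-0.56 -0.1  -0.82] [ 15.9  42.1  70.4   3.5 102.2  95.7]
  yaw 10 0.004 [0.568 0.248 0.185] [-0.56 -0.1  -0.82] [ 12.5  48.9  58.4   1.6 107.5  92.6]
  yaw 20 -0.085 [0.483 0.27  0.205] [-0.54 -0.19 -0.82] [ 18.2  42.5  69.5  -1.  102.8  88.4]
  yaw 20 0.004 [0.569 0.246 0.185] [-0.54 -0.19 -0.82] [ 14.6  49.2  57.8  -3.2 107.7  84.7]
  yaw 30 -0.085 [0.484 0.269 0.205] [-0.49 -0.28 -0.82] [ 20.5  42.6  69.2  -5.5 102.6  81. ]
  yaw 30 0.004 [0.57  0.245 0.185] [-0.49 -0.28 -0.82] [ 16.7  49.1  57.9  -7.9 106.9  76.7]
```

```bash
python3 -c "
from kin import *
S=np.load('S2.npy'); hd=166.095-180; g=ap(S,[.138,0,0])[0]; G=gp(down(hd,0),g); np.save('G2.npy',G); H=G.copy(); H[2,3]+=.08; plan(H); print(G)"
```

```text
row: [-0.052  -0.     -0.0261] [1.000e-02 3.001e+01 4.000e-02] dist 0.058 ang 30.0
[[ 0.97069551 -0.24031275 -0.          0.54038606]
 [-0.24031275 -0.97069551  0.         -0.23381746]
 [ 0.          0.         -1.          0.12942378]
 [ 0.          0.          0.          1.        ]]
```

Call:
apply_moves --motion "-0.052 0 -0.0261 0 30 0 0.087;-0.052 0 -0.0261 0 30 0 0.087;-0.052 0 -0.0261 0 30 0 0.087;-0.052 0 -0.0261 0 30 0 0.087;-0.042 0 -0.0088 0 30 0 0.087;-0.032 0 0.0085 0 30 0 0.087;-0.022 0 0.0259 0 30 0 0.087;-0.017 0 0.0345 0 30 0 0.087"

```text
time_s: 14.95
position: [0.5408, -0.2338, 0.1375]
tcp_rot: [[0.971, -0.239, -0.003], [-0.239, -0.971, 0.001], [-0.003, -0.001, -1.0]]
force: [-0.1, -0.3, 0.2]
opening: 1.003
```

```bash
python3 -c "
from kin import *
done('-0.017 0 0.0345 0 30 0 0.087');chk(); im,k=snap('w10'); S=np.load('S2.npy'); draw(im,S,STAMP,'wrist',k); cv2.imwrite('pics/w10o.png',im); plan(np.load('G2.npy')); chk()"
```

```text
t 14.95 pos [ 0.5408 -0.2338  0.1375] err mm [ 0.4  0.  -2. ] ang [0.06 0.14 0.02] F [-0.1 -0.3  0.2] M [ 0.07  0.05 -0.03] op 1.003 j [-3.423e+01  3.375e+01  9.171e+01 -3.000e-02  5.470e+01  6.963e+01]
row: [-0.   -0.    0.01] [-0.    0.01  0.04] dist 0.01 ang 0.0
t 15.0 pos [ 0.5402 -0.2335  0.1367] err mm [-0.2  0.4 -2.8] ang [0.11 0.2  0.02] F [-0.1  0.3 -0.7] M [ 0.06 -0.02 -0.04] op 1.0 j [-3.424e+01  3.379e+01  9.179e+01 -2.000e-02  5.465e+01  6.963e+01]
```

View pics/w10o.png

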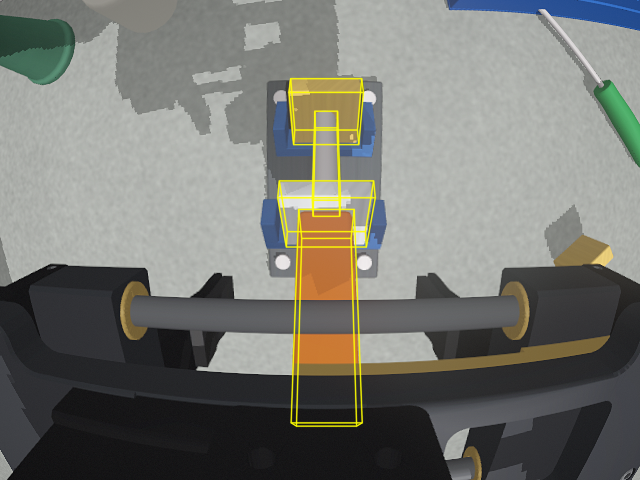

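Call:
apply_moves --motion "0 0 0.005 0 0 0 0.087;0 0 0.01 0 0 0 0.087;0 0 0.01 0 0 0 0.087;0 0 0.01 0 0 0 0;0 0 0.01 0 0 0 0;0 0 0.01 0 0 0 0;0 0 0.01 0 0 0 0;0 0 0.01 0 0 0 0"

```text
time_s: 16.0
position: [0.5402, -0.2337, 0.129]
tcp_rot: [[0.971, -0.24, -0.0], [-0.24, -0.971, 0.0], [-0.0, -0.0, -1.0]]
force: [0.1, 0.3, 0.2]
opening: 0.517
```

Call:
apply_moves --motion "0 0 0 0 0 0 0;0 0 0 0 0 0 0;0 0 0 0 0 0 0;0 0 0 0 0 0 0;0 0 0 0 0 0 0;0 0 0 0 0 0 0;0 0 0 0 0 0 0;0 0 0 0 0 0 0"

```text
time_s: 17.0
position: [0.5402, -0.2337, 0.129]
tcp_rot: [[0.971, -0.24, -0.0], [-0.24, -0.971, 0.0], [-0.0, -0.0, -1.0]]
force: [0.2, 0.5, -0.7]
opening: 0.297
```

```bash
python3 -c "
from kin import *
done('0 0 0.01 0 0 0 0.0');s=chk(); S=np.load('S2.npy'); B=np.linalg.inv(T(s['tcp_rot'],s['position']))@S; print(np.round(B,4)); B[1,3]=0; np.save('B2.npy',B)
R0=cmd()[:3,:3]; print(np.round(R0.T@S[:3,0],4),np.round(R0.T@S[:3,2],4))"
```

```text
t 17.0 pos [ 0.5402 -0.2337  0.129 ] err mm [-0.2  0.2 -0.5] ang [ 0. -0.  0.] F [ 0.2  0.5 -0.7] M [ 0.16 -0.01  0.08] op 0.297 j [-3.426e+01  3.434e+01  9.228e+01  1.000e-02  5.338e+01  6.960e+01]
[[-7.048e-01  1.000e-04  7.094e-01  9.750e-02]
 [-6.000e-04  1.000e+00 -7.000e-04  2.000e-04]
 [-7.094e-01 -9.000e-04 -7.048e-01  7.870e-02]
 [ 0.000e+00  0.000e+00  0.000e+00  1.000e+00]]
[-7.049e-01 -6.000e-04 -7.093e-01] [ 7.093e-01 -7.000e-04 -7.049e-01]
```

Call:
apply_moves --motion "0 0 -0.006 0 0 0 0;0 0 -0.018 0 0 0 0;0 0 -0.035 0 0 0 0;0 0 -0.06 0 0 0 0;0 0 -0.085 0 0 0 0;0 0 -0.105 0 0 0 0;0 0 -0.12 0 0 0 0;0 0 -0.12 0 0 0 0"

```text
time_s: 18.0
position: [0.5409, -0.2341, 0.2508]
tcp_rot: [[0.971, -0.24, 0.003], [-0.24, -0.971, -0.002], [0.003, 0.001, -1.0]]
force: [-0.1, 0.7, -3.1]
opening: 0.295
```

```bash
python3 look.py "0 0 -0.12 0 0 0 0" w11 B2.npy
cat > p5.py <<'E'
from kin import *
import sys
B=np.load('B2.npy'); f=forkT(*np.load('poses2.npy')[2]); dx,dy,dz,yw=[float(v) for v in sys.argv[1:5]]
if len(sys.argv)>5: f[:3,3]+=[float(v) for v in sys.argv[5:8]]
o=ap(f,[dx,dy,dz-.085])[0]; a=np.deg2rad(yw); X=np.array([0,0,1.]); Z=np.array([np.cos(a),np.sin(a),0]); M=T(np.c_[X,np.cross(Z,X),Z],o)@np.linalg.inv(B)
plan(M); print(np.round(M[:3,3],3)); j=ik(M,bot.read_state()['joint_positions']); print(None if j is None else np.round(j,1))
E
python3 p5.py -.10 0 .06 10
```

```text
t 18.0 pos [ 0.5409 -0.2341  0.2508] err mm [ 0.5 -0.3  1.4] ang [-0.12 -0.17  0.  ] F [-0.1  0.7 -3.1] M [0.09 0.11 0.  ] op 0.295 j [-34.26  25.59  85.64   0.    68.56  69.6 ]
row: [-0.1949 -0.4766  0.0099] [ -9.29 -44.16 -22.6 ] dist 0.515 ang 50.5
[0.465 0.275 0.24 ]
[ 16.2  44.   65.9   4.9 114.6  96.5]
```

View pics/w11o.png

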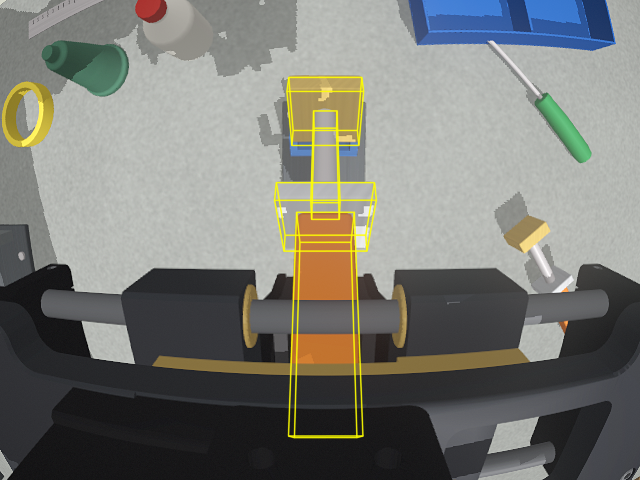

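Call:
apply_moves --motion "-0.008 -0.019 0.0004 -0.37 -1.77 -0.9 0;-0.0234 -0.0572 0.0012 -1.11 -5.3 -2.71 0;-0.039 -0.0953 0.002 -1.86 -8.83 -4.52 0;-0.0546 -0.1334 0.0028 -2.6 -12.36 -6.33 0;-0.0702 -0.1716 0.0036 -3.34 -15.9 -8.14 0;-0.0858 -0.2097 0.0044 -4.09 -19.43 -9.94 0;-0.1014 -0.2478 0.0051 -4.83 -22.96 -11.75 0;-0.117 -0.286 0.0059 -5.57 -26.5 -13.56 0"

```text
time_s: 19.05
position: [0.4942, 0.0745, 0.2423]
tcp_rot: [[0.89, 0.011, -0.456], [-0.008, -0.999, -0.04], [-0.456, 0.039, -0.889]]
force: [0.6, 1.0, -2.7]
opening: 0.293
```

```bash
python3 -c "
from kin import *
done('-0.117 -0.286 0.0059 -5.57 -26.5 -13.56 0');s=chk()"; python3 p5.py -.10 0 .06 10
```

```text
t 19.05 pos [0.4942 0.0745 0.2423] err mm [-1.1  2.7 -1.3] ang [0.   0.21 0.13] F [ 0.6  1.  -2.7] M [ 0.08 -0.42  0.02] op 0.293 j [-2.21 32.21 80.74 -3.3  94.09 88.26]
row: [-0.0269 -0.2039  0.0092] [ -3.72 -17.66  -9.04] dist 0.206 ang 20.2
[0.465 0.275 0.24 ]
[ 16.2  44.   65.9   4.9 114.6  96.5]
```

Call:
apply_moves --motion "-0.005 -0.0374 0.0017 -0.68 -3.24 -1.66 0;-0.01 -0.0748 0.0034 -1.36 -6.48 -3.31 0;-0.0148 -0.112 0.0051 -2.05 -9.71 -4.97 0;-0.0188 -0.1427 0.0064 -2.6 -12.36 -6.33 0;-0.0229 -0.1733 0.0078 -3.16 -15 -7.68 0;-0.0256 -0.194 0.0087 -3.53 -16.78 -8.59 0;-0.0269 -0.2039 0.0092 -3.72 -17.66 -9.04 0;-0.0269 -0.2039 0.0092 -3.72 -17.66 -9.04 0"

```text
time_s: 20.05
position: [0.4647, 0.2763, 0.2382]
tcp_rot: [[0.698, 0.175, -0.695], [0.124, -0.985, -0.123], [-0.706, 0.0, -0.709]]
force: [0.9, -0.3, -2.8]
opening: 0.295
```

Call:
apply_moves --motion "0 0 0 0 0 0 0;0 0 0 0 0 0 0;0 0 0 0 0 0 0;0 0 0 0 0 0 0;0 0 0 0 0 0 0;0 0 0 0 0 0 0;0 0 0 0 0 0 0;0 0 0 0 0 0 0"

```text
time_s: 21.05
position: [0.4652, 0.2757, 0.2391]
tcp_rot: [[0.699, 0.173, -0.694], [0.123, -0.985, -0.122], [-0.705, -0.001, -0.709]]
force: [0.5, -0.2, -2.4]
opening: 0.294
```

```bash
python3 look.py "-0.0269 -0.2039 0.0092 -3.72 -17.66 -9.04 0" w12 B2.npy 1; python3 -c "
from kin import *
s=chk(); M=T(s['tcp_rot'],s['position'])@np.load('B2.npy'); print(M)
for c in('scene','top'):
    im=np.ascontiguousarray(bot.capture(c)[:,:,::-1]); cv2.imwrite(f'pics/{c}12.png',im)
    b=im.copy()
    draw(b,M,STAMP,c); draw(b,forkT(*np.load('poses2.npy')[2]),FORK,c,col=(255,0,255)); 
    r=(330,130,130,130,3) if c=='scene' else (150,150,130,130,3)
    cv2.imwrite(f'pics/{c}12o.png',np.hstack([crop(im,*r),crop(b,*r)]))
"
```

```text
t 21.05 pos [0.4652 0.2757 0.2391] err mm [-0.2  0.2 -0.5] ang [-0.    0.    0.01] F [ 0.5 -0.2 -2.4] M [ 0.18 -0.7   0.01] op 0.294 j [ 16.24  44.03  65.97   4.88 114.57  96.47]
t 21.1 pos [0.4652 0.2757 0.2391] err mm [-0.2  0.2 -0.5] ang [-0.  0.  0.] F [-0.5 -0.3 -2.3] M [ 0.17 -0.72  0.  ] op 0.294 j [ 16.24  44.03  65.97   4.88 114.57  96.47]
[[ 1.06647248e-04  1.73726088e-01  9.84794006e-01  4.78622644e-01]
 [ 1.09619255e-05 -9.84794012e-01  1.73726088e-01  2.78142918e-01]
 [ 9.99999994e-01 -7.73217063e-06 -1.06929943e-04  1.14478509e-01]
 [ 0.00000000e+00  0.00000000e+00  0.00000000e+00  1.00000000e+00]]
```

View pics/w12o.png

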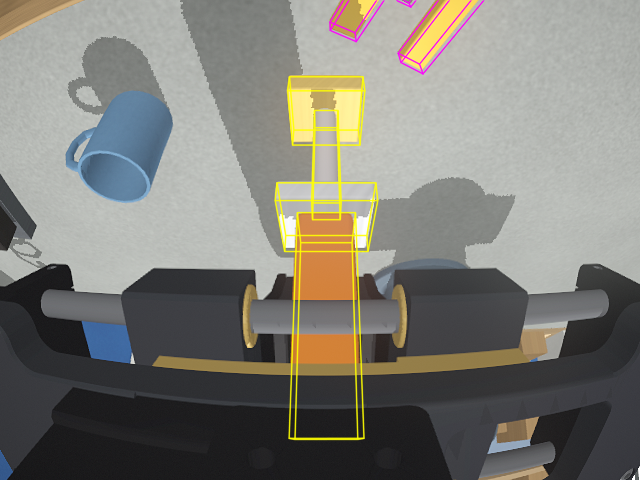

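View pics/scene12o.png

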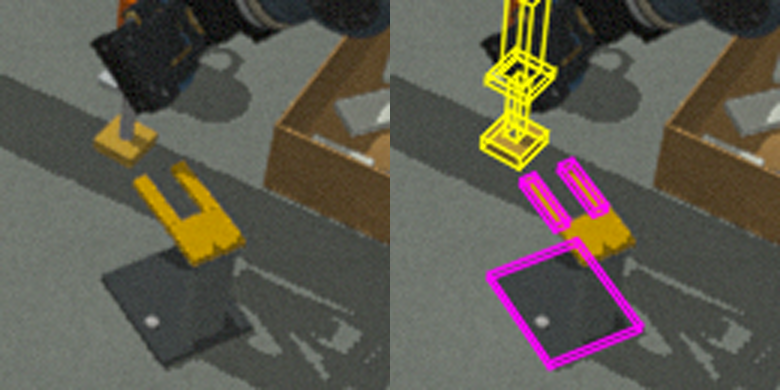

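View pics/top12o.png

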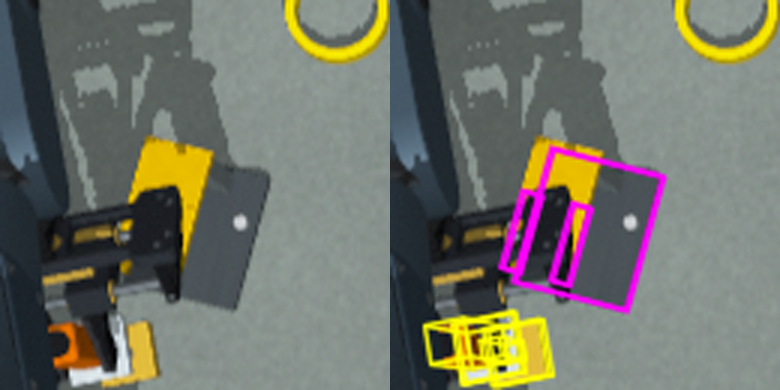

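```bash
python3 p5.py -.10 0 .03 10;python3 p5.py -.065 0 .03 10
```

```text
row: [ 0.0211 -0.      0.0213] [-0.  0.  0.] dist 0.03 ang 0.0
[0.465 0.275 0.21 ]
[ 16.2  45.8  67.1   4.8 111.6  96.2]
row: [ 0.0435  0.0151 -0.001 ] [-0.  0.  0.] dist 0.046 ang 0.0
[0.499 0.266 0.21 ]
[ 14.8  47.9  62.2   3.8 114.5  95. ]
```

Call:
apply_moves --motion "0.007 0 0.007 0 0 0 0;0.014 0 0.014 0 0 0 0;0.0211 0 0.0213 0 0 0 0;0.028 0.005 0.014 0 0 0 0;0.036 0.01 0.007 0 0 0 0;0.0435 0.0151 -0.001 0 0 0 0;0.0435 0.0151 -0.001 0 0 0 0;0.0435 0.0151 -0.001 0 0 0 0"

```text
time_s: 22.2
position: [0.4989, 0.2662, 0.2092]
tcp_rot: [[0.698, 0.173, -0.695], [0.123, -0.985, -0.121], [-0.705, -0.001, -0.709]]
force: [0.1, 0.1, -2.2]
opening: 0.294
```

```bash
python3 look.py "0.0435 0.0151 -0.001 0 0 0 0" w13 B2.npy 1; python3 -c "
from m import *
chk()
a=cv2.imread('pics/w13.png'); b=cv2.imread('pics/w13o.png'); r=(240,0,180,265,2.2)
cv2.imwrite('pics/z13.png',np.hstack([crop(a,*r),crop(b,*r)]))"
```

```text
t 22.2 pos [0.4989 0.2662 0.2092] err mm [-0.3  0.2 -0.4] ang [ 0.01  0.02 -0.01] F [ 0.1  0.1 -2.2] M [ 0.14 -0.77 -0.  ] op 0.294 j [ 14.84  47.96  62.21   3.83 114.52  95.03]
t 22.25 pos [0.4986 0.2663 0.2093] err mm [-0.5  0.3 -0.3] ang [0.01 0.03 0.  ] F [-0.6  0.1 -2. ] M [ 0.1  -0.74 -0.01] op 0.3 j [ 14.86  47.94  62.24   3.83 114.51  95.03]
```

View pics/z13.png

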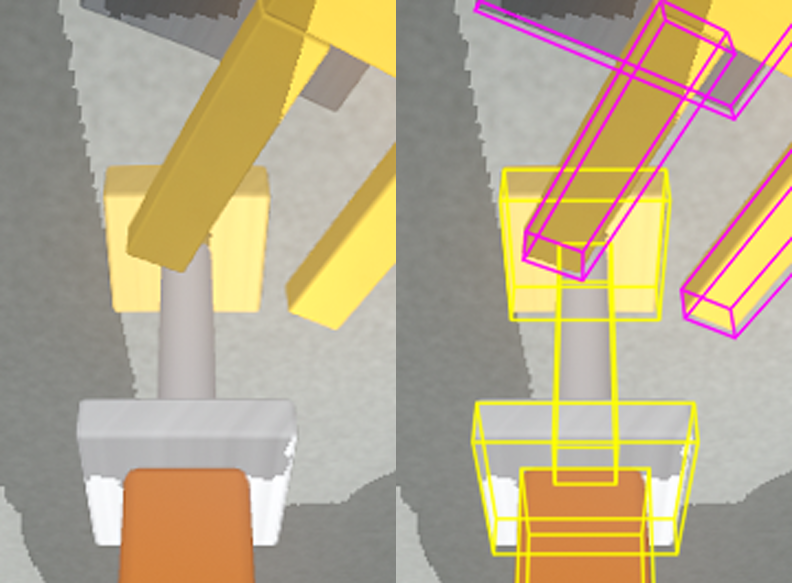

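```bash
python3 p5.py .005 0 .03 10
```

```text
row: [ 0.0448  0.0302 -0.0445] [-0.  0.  0.] dist 0.07 ang 0.0
[0.567 0.247 0.21 ]
[ 12.4  52.7  51.    2.  121.   92.7]
```

Call:
apply_moves --motion "0.0064 0.0043 -0.0064 0 0 0 0;0.0128 0.0086 -0.0127 0 0 0 0;0.0192 0.0129 -0.0191 0 0 0 0;0.0256 0.0173 -0.0254 0 0 0 0;0.032 0.0216 -0.0318 0 0 0 0;0.0384 0.0259 -0.0381 0 0 0 0;0.0448 0.0302 -0.0445 0 0 0 0;0.0448 0.0302 -0.0445 0 0 0 0"

```text
time_s: 23.25
position: [0.5671, 0.2471, 0.2088]
tcp_rot: [[0.699, 0.172, -0.694], [0.123, -0.985, -0.121], [-0.705, -0.001, -0.71]]
force: [0.5, -0.2, -2.6]
opening: 0.297
```

```bash
python3 look.py "0.0448 0.0302 -0.0445 0 0 0 0" w14 B2.npy 1; python3 -c "
from m import *
chk()
im=np.ascontiguousarray(bot.capture('scene')[:,:,::-1]); im=crop(im,350,150,80,100,4)
a=cv2.imread('pics/w14.png'); b=cv2.imread('pics/w14o.png'); r=(240,0,180,265,2.2)
a=crop(a,*r); im=cv2.resize(im,None,fx=a.shape[0]/im.shape[0],fy=a.shape[0]/im.shape[0])
cv2.imwrite('pics/z14.png',np.hstack([a,im])[:,:800])"
```

```text
t 23.25 pos [0.5671 0.2471 0.2088] err mm [ 0.6 -0.2 -0.8] ang [ 0.   -0.02 -0.04] F [ 0.5 -0.2 -2.6] M [ 0.16 -0.73 -0.  ] op 0.297 j [ 12.34  52.82  50.93   2.01 121.    92.73]
t 23.3 pos [0.5665 0.2473 0.2089] err mm [-0.   0.1 -0.7] ang [ 0.01  0.02 -0.02] F [ 0.1  0.1 -2.4] M [ 0.11 -0.69  0.01] op 0.295 j [ 12.37  52.8   51.     2.03 121.    92.73]
```

View pics/z14.png

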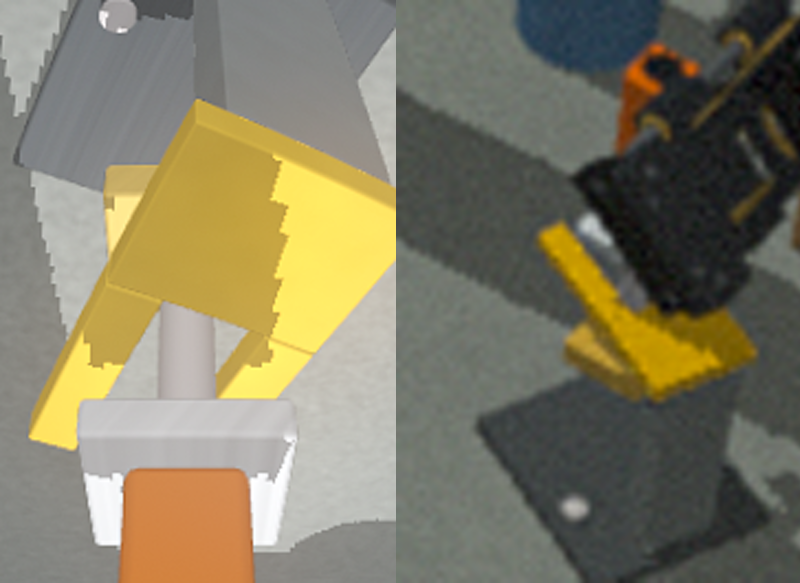

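```bash
python3 -c "
from kin import *
import pickle
k=pickle.load(open('pics/w14.pkl','rb')); Tm=T(np.array([[.699,.172,-.694],[.123,-.985,-.121],[-.705,-.001,-.71]]),[.5671,.2471,.2088]); S=Tm@np.load('B2.npy')
f=forkT(*np.load('poses2.npy')[2])
z=lambda P:np.round((proj(P,'wrist',k)-[240,0]+.5)*2.2,0).tolist()
print('shank',z(ap(S,[[.055,0,0],[.085,0,0],[.055,.007,0],[.055,-.007,0]])))
print('slot in-left,in-right,tips',z(ap(f,[[.022,.013,0],[.022,-.013,0],[-.04,.013,0],[-.04,.027,0],[-.04,-.013,0]])))
b=cv2.imread('pics/w14.png');  r=(240,0,180,265,2.2); b=crop(b,*r); draw(b,f,FORK[:2],'wrist',k,k=2.2,off=(240,0),col=(255,0,255)); draw(b,S,STAMP,'wrist',k,k=2.2,off=(240,0)); cv2.imwrite('pics/z14b.png',b)
print(S[:3,3], np.linalg.inv(f)@np.r_[S[:3,3],1])
"
```

```text
shank [[190.0, 367.0], [190.0, 465.0], [218.0, 367.0], [161.0, 367.0]]
slot in-left,in-right,tips [[169.0, 308.0], [269.0, 343.0], [78.0, 456.0], [30.0, 443.0], [162.0, 478.0]]
[0.58058995 0.24956198 0.08416125] [ 5.63727084e-03  4.03981282e-05 -5.58387464e-02  1.00000000e+00]
```

View pics/z14b.png

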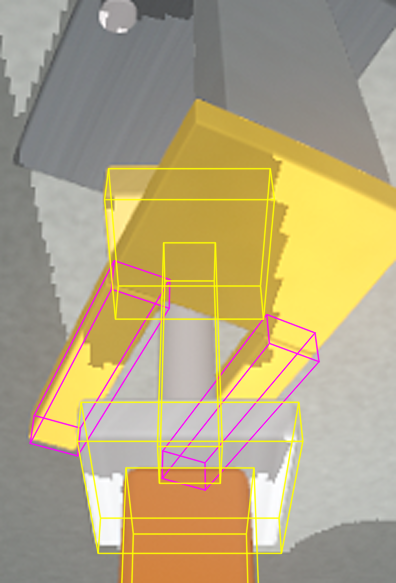

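Call:
apply_moves --motion "0.0028 0 0.0028 0 0 0 0;0.0057 0 0.0057 0 0 0 0;0.0085 0 0.0085 0 0 0 0;0.0113 0 0.0114 0 0 0 0;0.0141 0 0.0142 0 0 0 0;0.0155 0 0.0156 0 0 0 0;0.0169 0 0.017 0 0 0 0;0.0169 0 0.017 0 0 0 0"

```text
time_s: 24.35
position: [0.5663, 0.2475, 0.185]
tcp_rot: [[0.698, 0.173, -0.694], [0.123, -0.985, -0.122], [-0.705, -0.001, -0.709]]
force: [0.4, -0.3, -1.7]
opening: 0.297
```

Call:
apply_moves --motion "0.0006 0 0.0006 0 0 0 0;0.0012 0 0.0012 0 0 0 0;0.0018 0 0.0018 0 0 0 0;0.0024 0 0.0024 0 0 0 0;0.0028 0 0.0028 0 0 0 0;0.0032 0 0.0032 0 0 0 0;0.0032 0 0.0032 0 0 0 0;0.0032 0 0.0032 0 0 0 0"

```text
time_s: 25.35
position: [0.5664, 0.2475, 0.1807]
tcp_rot: [[0.699, 0.173, -0.694], [0.123, -0.985, -0.122], [-0.705, -0.001, -0.709]]
force: [0.4, 0.0, -2.8]
opening: 0.293
```

```bash
python3 -c "
from m import *
done('0.0169 0 0.017 0 0 0 0')";  python3 look.py "0.0032 0 0.0032 0 0 0 0" w15 B2.npy 1; python3 -c "
from m import *
s=chk(); print(np.linalg.inv(forkT(*np.load('poses2.npy')[2]))@(T(s['tcp_rot'],s['position'])@np.load('B2.npy'))[:,3])
im=np.ascontiguousarray(bot.capture('scene')[:,:,::-1]); im=crop(im,350,150,80,100,4)
a=cv2.imread('pics/w15.png'); r=(240,0,180,265,2.2)
a=crop(a,*r); im=cv2.resize(im,None,fx=a.shape[0]/im.shape[0],fy=a.shape[0]/im.shape[0])
cv2.imwrite('pics/z15.png',np.hstack([a,im])[:,:800])"
```

```text
t 25.35 pos [0.5664 0.2475 0.1807] err mm [-0.2  0.2 -0.4] ang [ 0. -0. -0.] F [ 0.4  0.  -2.8] M [ 0.1  -0.71 -0.02] op 0.293 j [ 12.39  54.32  52.03   1.97 118.42  92.64]
t 25.4 pos [0.5664 0.2475 0.1807] err mm [-0.2  0.2 -0.4] ang [ 0. -0.  0.] F [-0.2  0.1 -2.9] M [ 0.16 -0.7   0.02] op 0.298 j [ 12.39  54.32  52.03   1.97 118.42  92.63]
[ 4.77987934e-03  1.96243090e-04 -8.38919970e-02  1.00000000e+00]
```

View pics/z15.png

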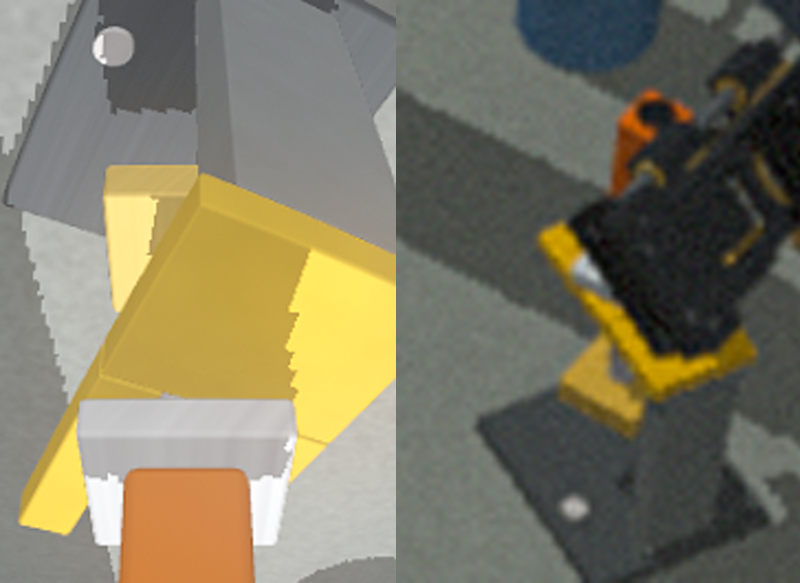

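Call:
apply_moves --motion "0.0003 0 0.0003 0 0 0 0;0.0006 0 0.0006 0 0 0 0;0.0009 0 0.0009 0 0 0 0;0.0012 0 0.0012 0 0 0 0;0.0015 0 0.0015 0 0 0 0;0.0018 0 0.0018 0 0 0 0;0.0018 0 0.0018 0 0 0 0;0.0018 0 0.0018 0 0 0 0"

```text
time_s: 26.45
position: [0.5664, 0.2475, 0.1803]
tcp_rot: [[0.699, 0.173, -0.694], [0.123, -0.985, -0.121], [-0.705, -0.001, -0.709]]
force: [2.0, 0.7, 8.1]
opening: 0.3
```

```bash
python3 -c "
from m import *
done('0.0018 0 0.0018 0 0 0 0'); chk()"
```

```text
t 26.45 pos [0.5664 0.2475 0.1803] err mm [-0.1  0.2  1.8] ang [ 0. -0.  0.] F [2.  0.7 8.1] M [-0.11  0.32 -0.09] op 0.3 j [ 12.39  54.35  52.02   1.97 118.4   92.63]
```

Call:
apply_moves --motion "-0.0005 0 -0.0005 0 0 0 0;-0.001 0 -0.001 0 0 0 0;-0.001 0 -0.001 0 0 0 0;-0.001 0 -0.001 0 0 0 0.087;-0.001 0 -0.001 0 0 0 0.087;-0.001 0 -0.001 0 0 0 0.087;-0.001 0 -0.001 0 0 0 0.087;-0.001 0 -0.001 0 0 0 0.087"

```text
time_s: 27.45
position: [0.5663, 0.2475, 0.1793]
tcp_rot: [[0.698, 0.173, -0.694], [0.123, -0.985, -0.122], [-0.705, -0.001, -0.709]]
force: [0.2, 0.7, -0.2]
opening: 0.782
```

Call:
apply_moves --motion "0 0 0 0 0 0 0.087;0 0 0 0 0 0 0.087;0 0 0 0 0 0 0.087;0 0 0 0 0 0 0.087;0 0 -0.01 0 0 0 0.087;0 0 -0.025 0 0 0 0.087;0 0 -0.045 0 0 0 0.087;0 0 -0.07 0 0 0 0.087"

```text
time_s: 28.45
position: [0.6155, 0.2561, 0.23]
tcp_rot: [[0.698, 0.173, -0.694], [0.123, -0.985, -0.122], [-0.705, -0.001, -0.709]]
force: [-0.7, 0.1, 0.2]
opening: 0.999
```

```bash
python3 -c "
from m import *
done('-0.001 0 -0.001 0 0 0 0')";  python3 look.py "0 0 -0.07 0 0 0 0" w16 B2.npy 1; python3 -c "
from m import *
s=chk()
im=np.ascontiguousarray(bot.capture('scene')[:,:,::-1]); im=crop(im,350,150,80,100,4)
a=cv2.imread('pics/w16.png'); r=(240,0,180,265,2.2)
a=crop(a,*r); im=cv2.resize(im,None,fx=a.shape[0]/im.shape[0],fy=a.shape[0]/im.shape[0])
cv2.imwrite('pics/z16.png',np.hstack([a,im])[:,:800])"
```

```text
t 28.45 pos [0.6155 0.2561 0.23  ] err mm [0.4 0.3 0.4] ang [-0.    0.01  0.  ] F [-0.7  0.1  0.2] M [ 0.16 -0.45 -0.07] op 0.999 j [ 12.25  56.73  38.61   2.12 129.43  92.94]
t 28.5 pos [0.6181 0.2563 0.2321] err mm [2.9 0.5 2.5] ang [ 0.08 -0.37 -0.03] F [-0.1 -0.7  2.4] M [ 0.05 -0.4  -0.01] op 0.999 j [ 12.22  56.69  38.18   2.12 129.52  92.94]
```

View pics/z16.png

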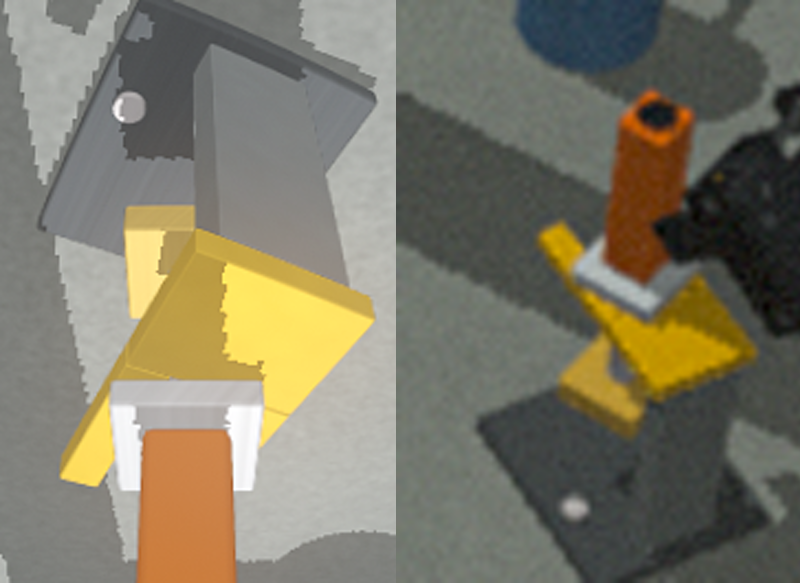

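```bash
python3 -c "
from kin import *
C=cmd(); 
for z,u in((-.05,0),(-.04,.06),(-.05,.10)):
    H=C.copy(); H[:3,3]+=C[:3,2]*z+[0,0,u]; j=ik(H,bot.read_state()['joint_positions']); print(z,u,None if j is None else np.round(j,1)); plan(H)"
```

```text
-0.05 0 [ 12.1  59.7  26.7   2.4 138.4  93.3]
row: [ 0.    0.   -0.05] [ 0. -0.  0.] dist 0.05 ang 0.0
-0.04 0.06 [ 12.2  57.3  24.6   2.6 142.9  93.6]
row: [-0.0423 -0.     -0.0826] [ 0. -0.  0.] dist 0.093 ang 0.0
-0.05 0.1 [ 12.1  57.8  16.7   3.1 150.2  94.3]
row: [-7.050e-02 -1.000e-04 -1.209e-01] [ 0. -0.  0.] dist 0.14 ang 0.0
```

Call:
apply_moves --motion "0 0 -0.015 0 0 0 0.087;0 0 -0.03 0 0 0 0.087;0 0 -0.045 0 0 0 0.087;-0.01 0 -0.06 0 0 0 0.087;-0.02 0 -0.07 0 0 0 0.087;-0.02 0 -0.07 0 0 0 0.087;-0.02 0 -0.07 0 0 0 0.087;-0.02 0 -0.07 0 0 0 0.087"

```text
time_s: 29.55
position: [0.6492, 0.262, 0.2921]
tcp_rot: [[0.697, 0.173, -0.695], [0.123, -0.985, -0.122], [-0.706, -0.0, -0.708]]
force: [0.6, 0.7, -0.0]
opening: 0.999
```

```bash
python3 look.py "-0.02 0 -0.07 0 0 0 0" w17 B2.npy 1; python3 -c "
from m import *
a=[np.ascontiguousarray(bot.capture(c)[:,:,::-1]) for c in('scene','top','scene')]
print('diff',np.abs(a[0][150:250,350:430].astype(int)-a[2][150:250,350:430]).max(),np.abs(a[0][150:250,350:430].astype(int)-a[2][150:250,350:430]).mean())
w=cv2.imread('pics/w17.png')
cv2.imwrite('pics/z17.png',cv2.resize(np.hstack([crop(a[2],350,150,80,100,4.8),crop(a[1],140,150,130,120,4)[:480],w[:,140:500]]),None,fx=.6,fy=.6)); cv2.imwrite('pics/top17.png',a[1]); s=chk()"
```

```text
t 29.55 pos [0.6492 0.262  0.2921] err mm [-0.6  0.2 -1.2] ang [-0.02  0.09  0.  ] F [ 0.6  0.7 -0. ] M [ 0.03 -0.48 -0.01] op 0.999 j [ 12.16  58.88  24.72   2.51 141.27  93.5 ]
diff 30 3.34425
t 29.75 pos [0.6495 0.262  0.2925] err mm [-0.3  0.2 -0.9] ang [-0.01  0.05  0.  ] F [ 0.2 -0.2  0.6] M [ 0.13 -0.4   0.01] op 1.002 j [ 12.16  58.87  24.65   2.51 141.29  93.49]
```

View pics/z17.png

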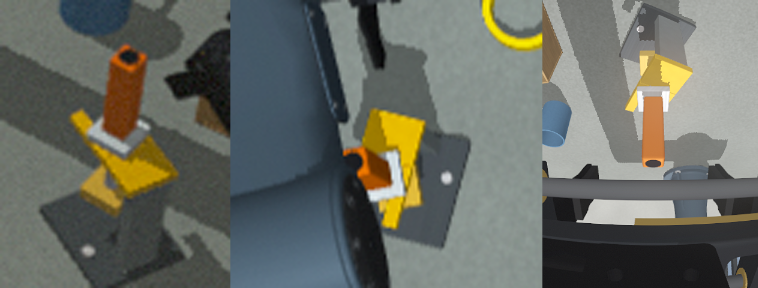

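View pics/top17.png

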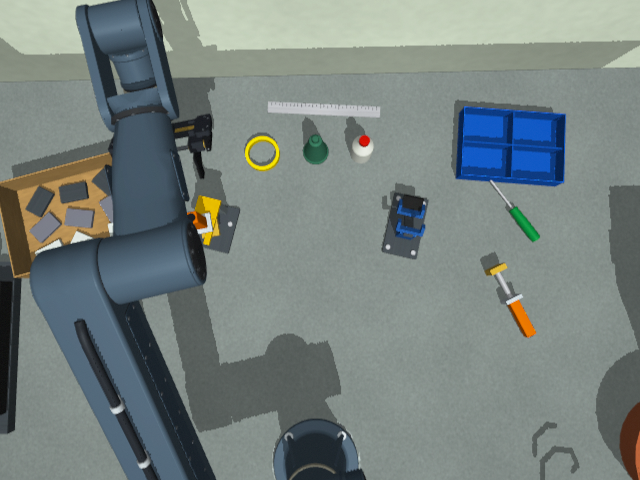

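```bash
python3 -c "
from kin import *
im=np.ascontiguousarray(bot.capture('scene')[:,:,::-1]); b=im.copy()
f=forkT(*np.load('poses2.npy')[2]); a=np.deg2rad(10); X=np.array([0,0,1.]); Z=np.array([np.cos(a),np.sin(a),0]); S=T(np.c_[X,np.cross(Z,X),Z],ap(f,[.005,0,-.085])[0])
r=(350,140,80,110,5); c=crop(im,*r); d=c.copy(); draw(d,S,STAMP,'scene',k=5,off=r[:2]); draw(d,f,FORK[:2],'scene',k=5,off=r[:2],col=(255,0,255)); cv2.imwrite('pics/z18.png',np.hstack([c,d]))"
```

```text
(no output)
```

View pics/z18.png

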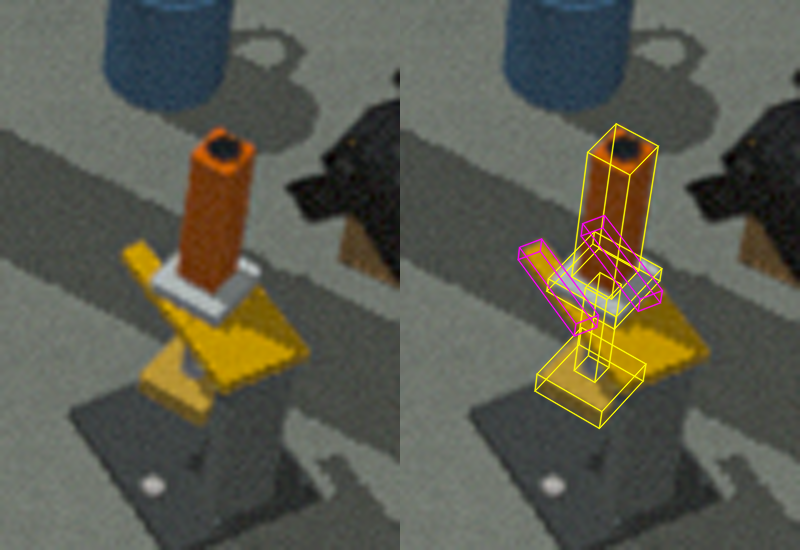

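The model of an upright stamp hanging about 5 mm past the slot centre matches the scene picture (handle top at scene px (394,170), collar at about (391,198)). The gripper is clear of the stamp, so I hand in.

```bash
python3 -c "
from rig import bot
print(bot.hand_in())"
```

```text
the job is handed in; nothing more can be done
None
```

The stamp nearest the base (0.54 m away; the look-alike was at 0.63 m) now hangs by its collar in the yellow fork, handle up. I handed the job in at about 29.8 s; no verdict was reported.

- **Cradle:** I gripped the handle on the bench and laid the stamp face down on both saddles. I slid it down to the stop, where about 14 N of contact force showed it was seated, then opened the gripper. The picture after release showed it resting on both saddles.
- **Fork:** I took the handle again at the new angle, stood the stamp upright and brought it in through the mouth to about 5 mm past the slot centre. I lowered it in steps of about 0.4 mm until the collar touched the tines (about 10 N). I then backed off to near zero force and let go.
- **Last checks:** The scene picture matched a model of the stamp upright with its collar on the tines. The wrist force was about 0 and the gripper was clear of the stamp. In the last pictures the cone, bottle, tape and mug look unmoved, judged by eye only.
- **Disagreements:** The top and scene cameras differed by about 4 mm and 4° on the fork, and the wrist camera drew things about 3% too large. A 1.4 mm sideways correction covered this at the cradle, and the rest was within the fork's clearance. I didn't check stillness separately: two scene pictures 0.1 s apart differed by about 3 grey levels on average, which I took for noise.

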